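# Lock the quarter-turn length stop into the saw fence channel

### The arm

A 6-joint arm with a two-finger parallel gripper is mounted at the origin on the work surface. World frame = base frame: x ahead of the robot, y to its left, z up, the work surface at z = 0. Lengths are in m, angles in rad, forces in N, time in s.
With the tool pointing down it reaches from about 0.3 to 0.875 m from the base axis. Payload 6.4 kg.
Tool frame: the origin (TCP) lies at the centre of the arm's flange, where the gripper is bolted on; the fingertips stand 173 mm ahead of it and the grasp point (between the pads) lies 155 mm ahead of it; z points along the fingers, y is the direction in which the jaws open and shut (so a half turn about z gives the same grasp; the last joint's range is limited). The gripper opens to 85 mm and grips with 20 to 120 N. Pads are 22 mm wide; open, the fingers measure 114 mm over their backs; the gripper's body (76 mm by 85 mm) begins 54 mm behind the grasp point. The pads swing forward as they close: fully open they stand 13 mm farther back than shut.
Start: joints at [-1.421, 0.181, 1.607, -0, 1.354, -0.206], TCP at [0.2, -0.539, 0.405] pointing down, gripper open.
Joint ranges: [-2.99, 2.99], [-0.89, 2.07], [0.3, 2.58], [-1.14, 4.28], [0, 2.63], [-3.12, 3.12]. Speed limits (rad/s): [2.57, 2.57, 3.01, 3.14, 3.14, 3.14].

### API

Orientations are given as a 3x3 rotation matrix whose columns are the frame's x, y, z axes.
In Python, from plant import manip gives the robot as it stands. The module is installed in compiled form; this text tells all that it offers.
- The arm moves only by the tool jog_arm, never from a script. Its argument "increments" is a list of rows, each an object of numbers: "claw": the opening, from 0 (shut) to 1 (fully open); "tx", "ty", "tz": the shift along the tool's x, y, z in mm; "spin": the turn about the tool's z in rad. A call has 1 to 5 rows; each row shifts and turns the pose as measured when the row begins, along the tool's axes as they then stand; what a row does not reach is not made up. A row lasts 1/8 s, in which the tool goes at most 62.5 mm and 10.7 degrees, less where a joint would pass 70% of its speed; a pose out of reach is approached as far as the arm can. A call with a gripper value outside its range is refused whole. The fingers move at their own pace and stop on an object; "grip_force" is the grip in N (left out, the last holds). Time passes only in rows, so rows that do not move let the fingers close. It gives the time, the measured TCP pose, the force and the opening at its end, in the units of the state.
- manip.get_state(): the state, without advancing time (a new reading comes with each control period).
- manip.snapshot(name): name is "side" or "top" or "wrist"; returns the picture (400x640x3 uint8, red, green, blue); there is no depth.
- manip.camera_info(name): a dict with "mtx" (3x3 intrinsics, pixels), "rvec" (rotation vector, rad) and "tvec" (3), from world to camera coordinates, as OpenCV has them. Camera axes: x right, y down, z forward; pixel columns grow to the right and rows downward; lengths in m; the calibration is good to about 2 mm. A picture is of the moment at which its call begins: read the wrist's pose just before it. camera_info takes no time and is no camera call; for the wrist camera it gives the pose at the moment of the call.
- manip.sign_off(): hands the job in, once; it reports no verdict.
The state is a dict: "clock": time; "q": joint angles; "dq": joint speeds; "joint_efforts": joint torques, N m; "tool_pos": TCP position; "tcp_rot": TCP orientation; "ft_force": force on the tool from outside, world axes, zero at the start; "moment": the same for the moment, N m; "gripper_width": opening from 0.0 (shut) to 1.0 (fully open).
Only numpy, scipy, OpenCV 4.12 (cv2) and the standard library are available. Lean on these libraries where they do the work, as an engineer would, in place of code of your own. Each camera call takes 0.05 s, during which the arm holds its last target.

### The job

Fit the red-handled length stop into the aluminium fence channel, in the gap between the clamped wooden board and the blue block: let its head down lengthwise through the slot, push it down against the springy strip and turn it a quarter turn so that its grooves catch up under the channel lips. Then slide the locked stop along the channel until its round collar gently touches the end of the wooden board, and let go, leaving it locked and touching. Leave the other things on the bench alone.

Things in the scene. Friction and masses are not known exactly. Their poses are not given: they have to be found in the camera images.
- stop_grip (a point): Centre of the red bar handle (84 mm along x, 18 mm wide along y, 28 mm tall) of the length stop: 90 mm tall, 0.1 to 0.2 kg, standing upright and loose on the bench. 76 mm above the stop's underside; z up. Its nut head at the bottom lies parallel to the handle.
- stop_collar (a point): Centre of the stop's black round collar (60 mm diameter, 20 mm high), on the stop's axis, 40 mm below stop_grip. Between collar and handle is a neck 22 mm in diameter, 16 mm high.
- stop_head (a point): Centre of the underside of the stop, 76 mm below stop_grip: a steel nut head 52 mm long along x, 21 mm wide along y, 8 mm thick, with an ear 4 mm high, 8 mm long on top of each end. A stem 18 mm in diameter joins it to the collar, whose underside is 26 mm above this point. The 9 mm gaps between stem and ears are the grooves.
- channel: Fixed aluminium channel, open upward, on a plywood base (120 x 440 x 18 mm). Origin: centre of the base's underside, on the bench; y runs along the channel (400 mm), x across. Top 70 mm above the origin. Locked, the stop_grip point is 129 mm above the origin and the collar 9 mm clear of the top; it still slides along with 2 to 7 N: push low on the collar, as a push on the handle tips it.
- slot_mid (a point): Middle of the slot, level with the channel's top; x across, y along. The slot is 24 mm wide, its lips 4 mm thick with edges 4 mm wide turned down to 9 mm below the top; inside the channel is 62 mm wide. Turned crosswise (stop x along channel x) and let go, the stop is lifted until the lip edges sit in its grooves.
- strip_mid (a point): Middle of the black strip on springs inside the channel, as at the start, 14 mm below the top: it takes about 5 N to start it down, 0.4 N more per mm, travel 13 mm. The head put in lengthwise (stop x along channel y) rests on it with stop_grip 132 mm above the channel's origin; pushed 8 to 12 mm further down (at 12 the collar lands on the lips) it can be turned either way.
- board_mid (a point): Centre of the clamped pale wooden sample board, fixed on top of the channel over the slot near one end (which end varies): 120 mm along the channel, 60 mm wide, 30 mm high, so its end face towards the channel's middle is 60 mm from this point. A black clamp strap 8 mm thick crosses its middle, with bolts beside it; highest point 31 mm above this one.
- block_mid (a point): Centre of the fixed blue steel block at the other end of the channel, same size and strap as the board. Between board and block the slot is free for 150 to 230 mm.
- mallet: Loose hammer lying on the bench, about 250 mm long; bystander, origin at its underside.
- square: Loose try square with dark wooden stock 120 mm and steel blade 160 mm, lying flat, 18 mm high; bystander, origin under the stock's centre.
- tape: Loose round yellow tape measure, 68 mm, 30 mm high; bystander, origin at the centre of its underside.
- jar: Loose amber jar 72 mm diameter, 85 mm high; bystander, origin at the centre of its underside.
- offcut: Loose brown wood offcut 150 x 45 x 35 mm; bystander, origin at the centre of its underside.
- wedge: Loose plywood plate 110 x 60 x 20 mm; bystander, origin at the centre of its underside.
Mind the look-alikes: they are no part of the job. Of the things like the part that bears stop_grip, leave any that is yellow; of the rest the smaller one is meant.

How it is judged:
By the outcome, as a careful person would: the job done as asked, in the order asked, and still so for the second after the job is handed in, with the robot touching nothing.
It also fails if it takes over 67 s, if anything falls off the work surface, if the arm or the gripper's body presses on something with over 40 N, if the wrist force passes 120 N, or if a joint passes its speed limit or range.

## Working session

There is one attempt and no reset: what is moved stays moved. The work goes in short steps, Python scripts to look and compute and a tool call to move; the robot and the scene stay as the last step left them, time stands still between calls to the robot, and variables do not carry over. Pictures are saved under pics/ and viewed, and the job is handed in when it is done.

Besides the shell and the picture viewer there is one more tool, called after "Call:" as name(argument=value, ...), one argument or row to a line, values as JSON. jog_arm: Moves the arm, as the interface text tells. Its arguments: {"type":"object","properties":{"increments":{"type":"array","items":{"type":"object","properties":{"claw":{"type":"number"},"tx":{"type":"number"},"ty":{"type":"number"},"tz":{"type":"number"},"spin":{"type":"number"}}}},"grip_force":{"type":"number"}},"required":["increments"]}

```bash
mkdir -p pics; ls; python3 - <<'E'
from plant import manip
import cv2,numpy as np
s=manip.get_state();print(s['clock'],s['tool_pos'],np.round(s['tcp_rot'],3).tolist(),s['ft_force'],s['gripper_width'])
for n in ("side","top"):
    im=manip.snapshot(n);cv2.imwrite(f'pics/{n}0.png',im[:,:,::-1])
    c=manip.camera_info(n);print(n,np.round(c['mtx'],1).tolist(),c['rvec'],c['tvec'])
E
```

```text
pics
0.0 [ 0.20027518 -0.53872865  0.40380753] [[0.937, 0.348, -0.0], [0.348, -0.937, 0.002], [0.0, -0.002, -1.0]] [-0.28375131  0.52092522  0.22747678] 0.9991582772395036
side [[463.2, 0.0, 315.8], [0.0, 463.2, 203.3], [0.0, 0.0, 1.0]] [ 0.9390107  -2.29696594  1.26550305] [0.35918111 0.28395097 1.02919827]
top [[449.5, 0.0, 322.4], [0.0, 449.5, 196.9], [0.0, 0.0, 1.0]] [ 2.17947111 -2.19659636  0.05777124] [-0.01538809  0.53687711  1.533922  ]
```

View pics/side0.png

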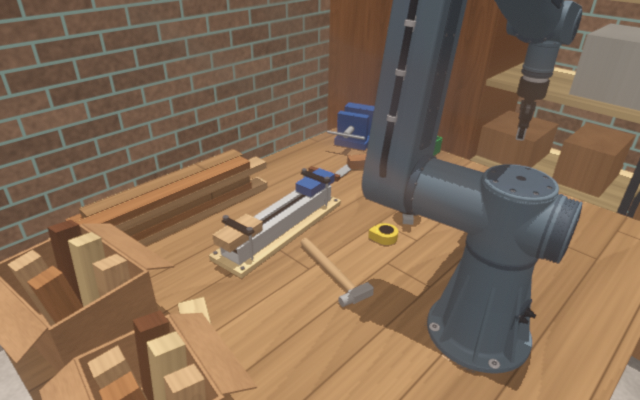

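View pics/top0.png

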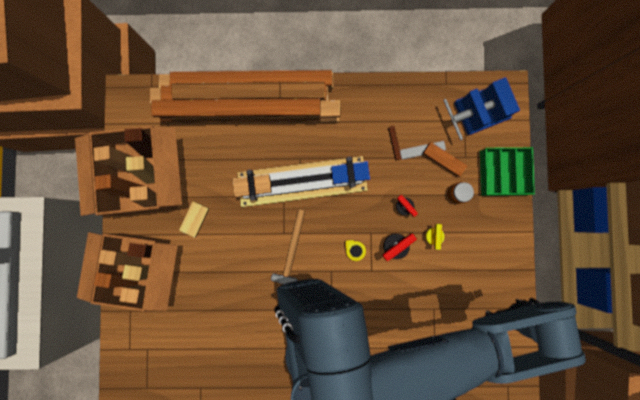

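The candidates are a red one at (405,206), a larger red one at (398,246) and a yellow one at (435,236). The smaller red at (405,206) fits, and I'll confirm it in an enlarged crop.

```bash
cat > h.py <<'E'
import cv2,numpy as np
from plant import manip
def P(ci):
    R,_=cv2.Rodrigues(np.array(ci['rvec'],float)); return np.array(ci['mtx']),R,np.array(ci['tvec'],float).ravel()
def ray(ci,uv):
    K,R,t=P(ci); d=np.linalg.inv(K)@np.array([uv[0],uv[1],1.]); return -R.T@t, R.T@d
def onz(ci,uv,z):
    o,d=ray(ci,uv); return o+d*(z-o[2])/d[2]
def tri(obs):
    A=np.zeros((3,3));b=np.zeros(3)
    for ci,uv in obs:
        o,d=ray(ci,uv);d=d/np.linalg.norm(d);M=np.eye(3)-np.outer(d,d);A+=M;b+=M@o
    x=np.linalg.solve(A,b)
    return x,[float(np.linalg.norm(np.cross((x-ray(c,u)[0]),ray(c,u)[1]/np.linalg.norm(ray(c,u)[1])))) for c,u in obs]
def proj(ci,X):
    return cv2.projectPoints(np.array(X,float).reshape(-1,3),np.array(ci['rvec'],float),np.array(ci['tvec'],float),np.array(ci['mtx']),None)[0].reshape(-1,2)
def blobs(im,lo,hi,amin=15):
    h=cv2.cvtColor(im,cv2.COLOR_RGB2HSV);m=cv2.inRange(h,np.array(lo),np.array(hi))
    n,l,st,c=cv2.connectedComponentsWithStats(m);out=[]
    for i in range(1,n):
        if st[i,4]>=amin:
            cs,_=cv2.findContours((l==i).astype(np.uint8),0,2);r=cv2.minAreaRect(max(cs,key=cv2.contourArea));out.append((np.round(c[i],1).tolist(),int(st[i,4]),np.round(r[1],1).tolist(),round(r[2],1),st[i,:4].tolist()))
    return out
E
python3 - <<'E'
from h import *
im=cv2.imread('pics/top0.png');c=im[120:280,220:490];cv2.imwrite('pics/crop0.png',cv2.resize(c,None,fx=2.96,fy=2.96,interpolation=2))
rgb=im[:,:,::-1].copy();ci=manip.camera_info('top')
b=[x for L in ([0,190,90],[174,190,90]) for x in blobs(rgb,L,[4 if L[0]==0 else 180,255,255])]
for x in b: print('red',x, onz(ci,x[0],.09))
for x in blobs(rgb,[105,150,60],[125,255,255],60): print('blue',x)
s=cv2.imread('pics/side0.png')[:,:,::-1].copy()
for L in ([0,190,60],[172,190,60]):
  for x in blobs(s,L,[4 if L[0]==0 else 180,255,255]):print('side red',x)
print(proj(manip.camera_info('side'),[onz(ci,(405,206),.076)]))
E
```

```text
red ([407.0, 205.1], 152, [24.9, 6.5], 48.4, [398, 195, 19, 21]) [ 0.50319484 -0.29678924  0.09      ]
red ([399.1, 247.0], 307, [8.8, 37.0], 53.1, [383, 234, 33, 27]) [ 0.3668354 -0.2685249  0.09     ]
blue ([493.2, 104.3], 1059, [38.8, 54.8], 68.2, [465, 79, 54, 55])
blue ([360.7, 171.1], 237, [16.7, 14.3], 81.9, [353, 162, 16, 19])
blue ([339.9, 173.8], 262, [16.7, 16.0], 82.9, [332, 165, 17, 18])
blue ([599.9, 209.5], 569, [43.5, 13.2], 87.6, [593, 188, 15, 44])
blue ([608.1, 292.2], 164, [38.2, 4.4], 86.4, [605, 273, 7, 39])
[[380.81558077 177.31680353]]
```

View pics/crop0.png

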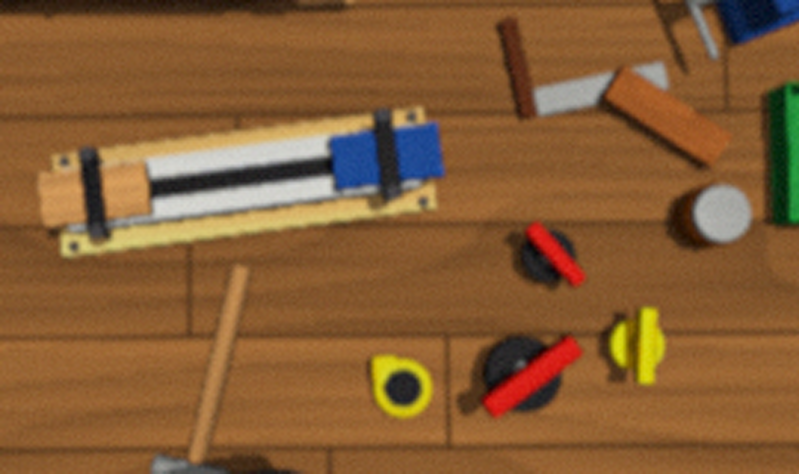

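Top view: the smaller red one at (407,205) is about 80 mm long, which matches 84 mm. The other red one at (399,247) is about 119 mm, and the third is yellow. So the target is (407,205). The arm hides it from the side view, so I'll use the wrist camera from two places.

```bash
python3 - <<'E'
from h import *
s=manip.get_state();ci=manip.camera_info('wrist');K,R,t=P(ci);c=-R.T@t
T=np.array(s['tcp_rot']);print('cam in tool',T.T@(c-s['tool_pos']),'\n',np.round(T.T@R.T,3),np.round(K,0).tolist())
top=manip.camera_info('top')
f=lambda u,v:(220+u/2.96,120+v/2.96)
for n,uv,z in [('h1',(535,228),.09),('h2',(578,280),.09),('slotboardend',(152,187),.07),('slotblockend',(332,165),.07),('baseTL',(55,155),.018),('baseBR',(437,207),.018),('baseTR',(420,110),.018),('baseBL',(65,255),.018)]: print(n,onz(top,f(*uv),z)[:2].round(3))
E
```

```text
cam in tool [ 0.07333626 -0.00103558  0.03082443] 
 [[ 0.    -0.958 -0.285]
 [ 1.     0.     0.001]
 [-0.001 -0.285  0.958]] [[343.0, 0.0, 319.0], [0.0, 343.0, 199.0], [0.0, 0.0, 1.0]]
h1 [ 0.53  -0.277]
h2 [ 0.472 -0.323]
slotboardend [0.581 0.15 ]
slotblockend [ 0.604 -0.053]
baseTL [0.624 0.27 ]
baseBR [ 0.559 -0.175]
baseTR [ 0.673 -0.157]
baseBL [0.507 0.258]
```

Call:
jog_arm(
  increments=[
    {"tx": 55,"ty": -18,"claw": 1},
    {"tx": 55,"ty": -18},
    {"tx": 55,"ty": -18},
    {"tx": 55,"ty": -18},
    {"tx": 55,"ty": -18},
  ],
)

```text
$.increments[0]: bad value
```

Call:
jog_arm(
  increments=[
    {"tx": 20,"ty": 0},
    {"tx": 0},
  ],
)

```text
$.increments[0]: bad value
```

```bash
cat > w.py <<'E'
import sys
from h import *
n=sys.argv[1]
s=manip.get_state();ci=manip.camera_info('wrist');im=manip.snapshot('wrist');cv2.imwrite(f'pics/{n}.png',im[:,:,::-1])
np.savez(f'{n}.npz',**{k:np.array(ci[k]) for k in ci if k in('mtx','rvec','tvec')})
T=np.array(s['tcp_rot']);print(round(s['clock'],2),np.round(s['tool_pos'],4),'a',np.degrees(np.arctan2(T[1,0],T[0,0])).round(2),'z',T[:,2].round(3),'F',np.round(s['ft_force'],1),'g',round(s['gripper_width'],3),'q',np.round(s['q'],2))
E
python3 w.py w1
```

```text
0.1 [ 0.2003 -0.5388  0.4039] a 20.39 z [-0.     0.002 -1.   ] F [ 1.1 -0.3 -0. ] g 1.001 q [-1.42  0.18  1.61  0.    1.35 -0.21]
```

View pics/w1.png

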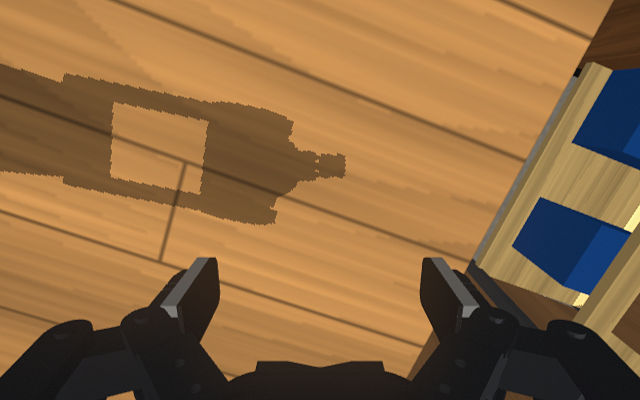

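The picture shows only bench and the arm's shadow. The call was refused, so every field is probably required.

Call:
jog_arm(
  increments=[
    {"tx": 55,"ty": -18,"tz": 0,"spin": 0,"claw": 1},
    {"tx": 55,"ty": -18,"tz": 0,"spin": 0,"claw": 1},
    {"tx": 55,"ty": -18,"tz": 0,"spin": 0,"claw": 1},
    {"tx": 55,"ty": -18,"tz": 0,"spin": 0,"claw": 1},
    {"tx": 55,"ty": -18,"tz": 0,"spin": 0,"claw": 1},
  ],
)

```text
clock: 0.78
tool_pos: [0.4298, -0.3569, 0.4027]
tcp_rot: [[0.941, 0.34, -0.001], [0.34, -0.941, 0.002], [-0.0, -0.002, -1.0]]
ft_force: [0.1, -1.3, 0.7]
gripper_width: 0.999
```

```bash
python3 w.py w2
```

```text
0.78 [ 0.4298 -0.3569  0.4027] a 19.85 z [-0.001  0.002 -1.   ] F [ 0.1 -1.3  0.7] g 0.999 q [-0.91  0.15  1.65  0.    1.35  0.32]
```

View pics/w2.png

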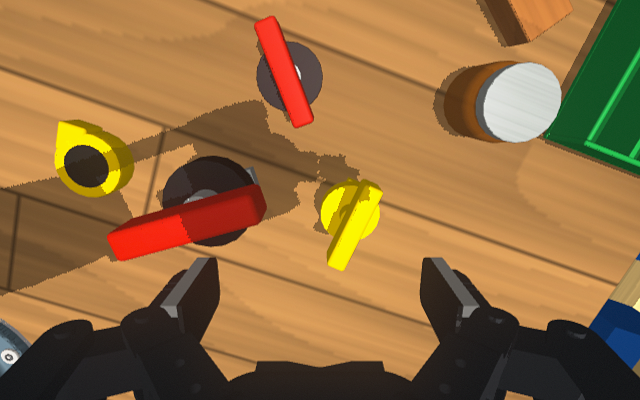

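The target handle is at (285,72), with the larger red at (188,222) and the yellow at (353,225). I'll move closer for a second view, turning toward the handle.

Call:
jog_arm(
  increments=[
    {"tx": 35,"ty": -12,"tz": 0,"spin": -0.15,"claw": 1},
    {"tx": 35,"ty": -12,"tz": 0,"spin": -0.15,"claw": 1},
    {"tx": 0,"ty": 0,"tz": 0,"spin": 0,"claw": 1},
    {"tx": 0,"ty": 0,"tz": 0,"spin": 0,"claw": 1},
  ],
)

```text
clock: 1.32
tool_pos: [0.4899, -0.2983, 0.4017]
tcp_rot: [[0.788, 0.616, 0.0], [0.616, -0.788, 0.006], [0.004, -0.005, -1.0]]
ft_force: [-1.0, 0.6, 0.2]
gripper_width: 0.999
```

```bash
python3 w.py w3
```

```text
1.32 [ 0.4899 -0.2983  0.4017] a 38.01 z [ 0.     0.006 -1.   ] F [-1.   0.6  0.2] g 0.999 q [-0.76  0.18  1.61  0.01  1.35  0.15]
```

View pics/w3.png

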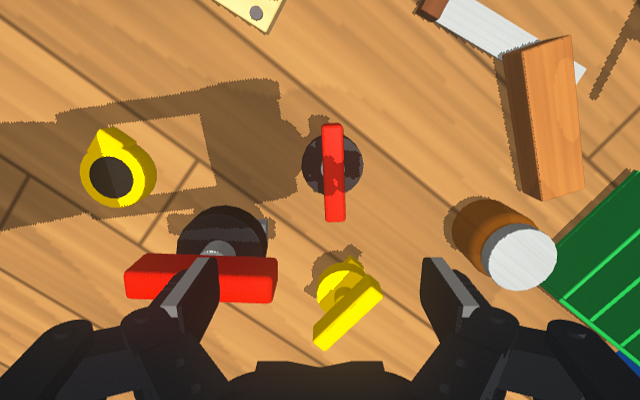

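```bash
python3 - <<'E'
import cv2,numpy as np
a=cv2.imread('pics/w2.png')[5:140,235:345];b=cv2.imread('pics/w3.png')[110:235,280:390]
a=cv2.resize(a,(385,472),interpolation=2);b=cv2.resize(b,(385,437),interpolation=2)
o=np.zeros((472,780,3),np.uint8);o[:,:385]=a;o[:437,395:]=b;cv2.imwrite('pics/c23.png',o)
E
```

```text
(no output)
```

View pics/c23.png

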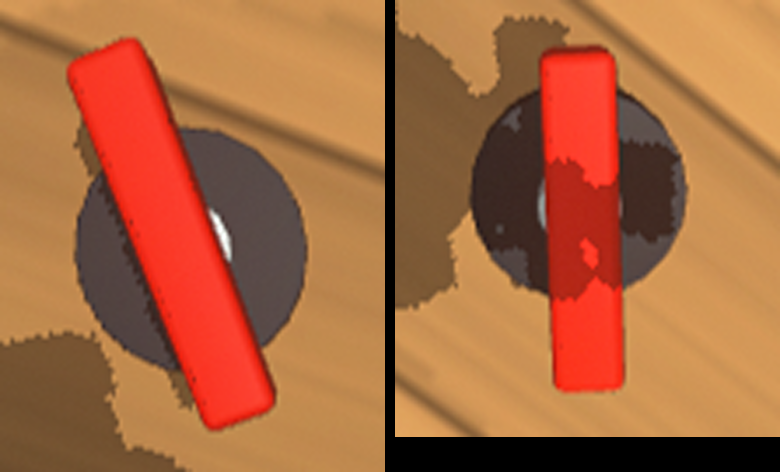

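```bash
python3 - <<'E'
from h import *
A=np.load('w2.npz');B=np.load('w3.npz')
a=np.array([(70,70),(138,42),(272,398),(212,430)])/3.5+[235,5]
b=(np.array([(541,62),(612,60),(624,388),(553,391)])-[395,0])/3.5+[280,110]
X=[]
for p,q in zip(a,b):
    x,e=tri([(A,p),(B,q)]);X.append(x);print(x.round(4),np.round(e,4))
X=np.array(X);m=X.mean(0);print('mean',m.round(4))
d=(X[0]+X[1]-X[2]-X[3])/2;print('len',np.linalg.norm(d),'ang',np.degrees(np.arctan2(d[1],d[0])))
Y=np.array([onz(B,q,.09) for q in b]);d=(Y[0]+Y[1]-Y[2]-Y[3])/2;print('w3 z=.09',Y.mean(0).round(4),np.linalg.norm(d),np.linalg.norm(Y[0]-Y[1]),np.degrees(np.arctan2(d[1],d[0])))
top=manip.camera_info('top');print('top',onz(top,(407.,205.1),.083))
# collar circle centre w3 (578-395,195)
print('collar top z=.046',onz(B,((578-395)/3.5+280,(192)/3.5+110),.046))
s=manip.get_state();T=np.array(s['tcp_rot']);d=np.array([*Y.mean(0)[:2],.231])-s['tool_pos'];print('mv',T.T@d)
E
```

```text
[ 0.5302 -0.2669  0.0871] [0.0004 0.0004]
[ 0.5405 -0.2794  0.0881] [0. 0.]
[ 0.4809 -0.3311  0.0934] [0.0001 0.0001]
[ 0.4681 -0.3199  0.0862] [0.0007 0.0007]
mean [ 0.5049 -0.2993  0.0887]
len 0.08027744097239263 ang 40.700803017594126
w3 z=.09 [ 0.5048 -0.2991  0.09  ] 0.08042020436571809 0.01634385554623249 40.740984999829976
top [ 0.50347289 -0.29805961  0.083     ]
collar top z=.046 [ 0.50605698 -0.29849895  0.046     ]
mv [0.01068299 0.01062544 0.17076595]
```

The stop handle is at (0.505, -0.299), top at z 0.089 (0.090 expected), axis at 40.7°, length 80 mm. All consistent, so I'll approach.

Call:
jog_arm(
  increments=[
    {"tx": 10.7,"ty": 10.6,"tz": 40,"spin": -0.047,"claw": 1},
    {"tx": 0,"ty": 0,"tz": 40,"spin": 0,"claw": 1},
    {"tx": 0,"ty": 0,"tz": 0,"spin": 0,"claw": 1},
    {"tx": 0,"ty": 0,"tz": 0,"spin": 0,"claw": 1},
  ],
  grip_force=60,
)

```text
clock: 1.88
tool_pos: [0.5031, -0.3043, 0.3227]
tcp_rot: [[0.763, 0.646, 0.003], [0.646, -0.763, 0.003], [0.004, -0.001, -1.0]]
ft_force: [-0.3, -1.3, -0.2]
gripper_width: 0.999
```

```bash
python3 w.py w4; python3 - <<'E'
from h import *
s=manip.get_state();T=np.array(s['tcp_rot']);d=np.array([.505,-.2993,.0887-.014+.155-.001])-s['tool_pos'];print('mv',T.T@d)
im=cv2.imread('pics/w4.png')[:,:,::-1].copy()
for L in ([0,190,60],[172,190,60]):
  for x in blobs(im,L,[4 if L[0]==0 else 180,255,255],100):print('red',x)
E
```

```text
1.88 [ 0.5031 -0.3043  0.3227] a 40.23 z [ 0.003  0.003 -1.   ] F [-0.3 -1.3 -0.2] g 0.999 q [-0.75  0.29  1.65  0.    1.2   0.12]
mv [ 0.00426728 -0.00238192  0.09387045]
red ([315.7, 205.3], 3614, [129.0, 29.0], 90.0, [301, 142, 30, 130])
red ([75.7, 320.5], 1752, [34.8, 124.8], 72.4, [18, 305, 119, 52])
red ([221.0, 340.9], 1526, [35.9, 60.6], 17.4, [200, 314, 38, 64])
```

View pics/w4.png

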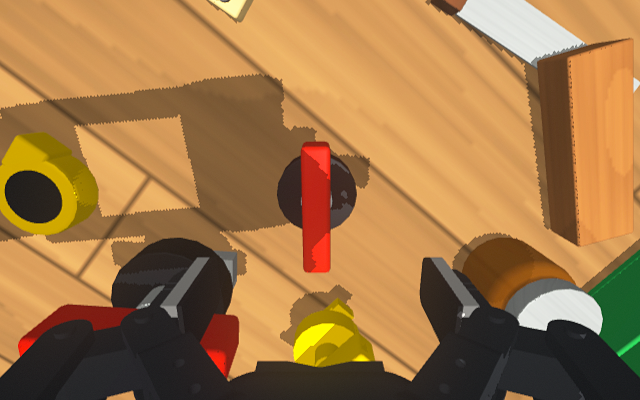

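The handle is vertical in the picture at column 316 and centred between the jaws. I'll descend and grip.

Call:
jog_arm(
  increments=[
    {"tx": 4.3,"ty": -2.4,"tz": 35,"spin": -0.008,"claw": 1},
    {"tx": 0,"ty": 0,"tz": 35,"spin": 0,"claw": 1},
    {"tx": 0,"ty": 0,"tz": 23,"spin": 0,"claw": 1},
    {"tx": 0,"ty": 0,"tz": 0,"spin": 0,"claw": 1},
  ],
)

```text
clock: 2.42
tool_pos: [0.5074, -0.3028, 0.2363]
tcp_rot: [[0.76, 0.65, 0.013], [0.65, -0.76, -0.006], [0.006, 0.014, -1.0]]
ft_force: [-0.6, -0.2, 0.7]
gripper_width: 1.0
```

```bash
python3 w.py w5; python3 - <<'E'
from h import *
s=manip.get_state();T=np.array(s['tcp_rot']);d=np.array([.505,-.2993,.0887-.014+.155-.001])-s['tool_pos'];print('mv',T.T@d)
E
```

```text
2.42 [ 0.5074 -0.3028  0.2363] a 40.57 z [ 0.013 -0.006 -1.   ] F [-0.6 -0.2  0.7] g 1.0 q [-0.74  0.41  1.69  0.    1.03  0.12]
mv [ 0.00034333 -0.00507278  0.00890315]
```

View pics/w5.png

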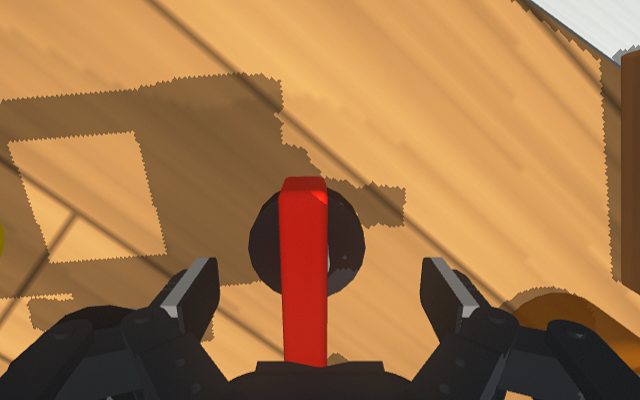

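Call:
jog_arm(
  increments=[
    {"tx": 0,"ty": -6,"tz": 8,"spin": 0,"claw": 1},
    {"tx": 0,"ty": 0,"tz": 0,"spin": 0,"claw": 0.5},
    {"tx": 0,"ty": 0,"tz": 0,"spin": 0,"claw": 0.5},
  ],
  grip_force=60,
)

```text
clock: 2.85
tool_pos: [0.5051, -0.2997, 0.2334]
tcp_rot: [[0.76, 0.65, 0.02], [0.65, -0.76, -0.013], [0.007, 0.023, -1.0]]
ft_force: [0.5, 0.8, 0.1]
gripper_width: 0.602
```

```bash
python3 w.py w6
```

```text
2.85 [ 0.5051 -0.2997  0.2334] a 40.57 z [ 0.02  -0.013 -1.   ] F [0.5 0.8 0.1] g 0.602 q [-0.74  0.41  1.7   0.    1.01  0.12]
```

View pics/w6.png

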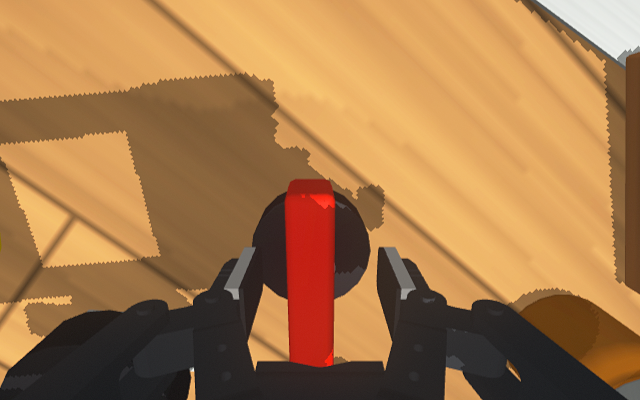

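Call:
jog_arm(
  increments=[
    {"tx": 0,"ty": 0,"tz": -20,"spin": 0,"claw": 0.5},
    {"tx": 0,"ty": 0,"tz": -20,"spin": 0,"claw": 0.5},
    {"tx": 0,"ty": 0,"tz": 0,"spin": 0,"claw": 0.5},
  ],
)

```text
clock: 3.28
tool_pos: [0.5047, -0.2994, 0.2775]
tcp_rot: [[0.76, 0.65, 0.022], [0.65, -0.759, -0.014], [0.007, 0.025, -1.0]]
ft_force: [-0.1, 0.4, 0.2]
gripper_width: 0.5
```

```bash
cat > st.py <<'E'
from h import *
s=manip.get_state();T=np.array(s['tcp_rot']);g=np.array(s['tool_pos'])+.155*T[:,2]
print(round(s['clock'],2),np.round(s['tool_pos'],4),'grasp',g.round(4),'a',np.degrees(np.arctan2(T[1,0],T[0,0])).round(2),'z',T[:,2].round(4),'F',np.round(s['ft_force'],1),'M',np.round(s['moment'],2),'g',round(s['gripper_width'],3),'q',np.round(s['q'],3))
E
python3 st.py
```

```text
3.27 [ 0.5047 -0.2994  0.2775] grasp [ 0.508  -0.3016  0.1225] a 40.58 z [ 0.0216 -0.014  -0.9997] F [-0.1  0.4  0.2] M [0.05 0.01 0.04] g 0.5 q [-0.739  0.342  1.685  0.005  1.089  0.122]
```

Call:
jog_arm(
  increments=[
    {"tx": 0,"ty": 0,"tz": 0,"spin": 0,"claw": 0.6},
    {"tx": 0,"ty": 0,"tz": 0,"spin": 0,"claw": 0.6},
    {"tx": 0,"ty": 0,"tz": 0,"spin": 0,"claw": 0.6},
    {"tx": 0,"ty": 0,"tz": 0,"spin": 0,"claw": 0.6},
  ],
)

```text
clock: 3.78
tool_pos: [0.5043, -0.2991, 0.2765]
tcp_rot: [[0.76, 0.65, 0.02], [0.65, -0.759, -0.013], [0.007, 0.023, -1.0]]
ft_force: [-0.4, -0.6, 0.5]
gripper_width: 0.603
```

```bash
python3 st.py
```

```text
3.77 [ 0.5043 -0.2991  0.2765] grasp [ 0.5074 -0.3011  0.1215] a 40.57 z [ 0.0203 -0.0128 -0.9997] F [-0.4 -0.6  0.5] M [ 0.02  0.   -0.03] g 0.603 q [-0.739  0.342  1.686  0.005  1.089  0.122]
```

Call:
jog_arm(
  increments=[
    {"tx": 0,"ty": 0,"tz": 40,"spin": 0,"claw": 0.6},
  ],
)

```text
clock: 3.9
tool_pos: [0.5066, -0.3009, 0.2391]
tcp_rot: [[0.759, 0.65, 0.026], [0.651, -0.759, -0.018], [0.008, 0.03, -1.0]]
ft_force: [-0.2, -1.5, -0.3]
gripper_width: 0.602
```

```bash
python3 st.py
```

```text
3.9 [ 0.5066 -0.3009  0.2391] grasp [ 0.5106 -0.3037  0.0842] a 40.58 z [ 0.0258 -0.0178 -0.9995] F [-0.2 -1.5 -0.3] M [ 0.02 -0.05 -0.02] g 0.602 q [-0.738  0.4    1.697  0.005  1.013  0.122]
```

Call:
jog_arm(
  increments=[
    {"tx": 0,"ty": 0,"tz": -40,"spin": 0,"claw": 0.6},
  ],
)

```text
clock: 4.03
tool_pos: [0.5025, -0.2977, 0.2687]
tcp_rot: [[0.76, 0.65, 0.01], [0.65, -0.76, -0.004], [0.005, 0.009, -1.0]]
ft_force: [-0.9, -0.8, 0.7]
gripper_width: 0.6
```

```bash
python3 st.py
```

```text
4.03 [ 0.5025 -0.2977  0.2687] grasp [ 0.5041 -0.2983  0.1137] a 40.56 z [ 0.0101 -0.0036 -0.9999] F [-0.9 -0.8  0.7] M [ 0.03 -0.01  0.01] g 0.6 q [-0.739  0.353  1.691  0.005  1.088  0.122]
```

Call:
jog_arm(
  increments=[
    {"tx": 0,"ty": 0,"tz": 0,"spin": 0,"claw": 0.6},
  ],
)

```text
clock: 4.15
tool_pos: [0.504, -0.299, 0.2713]
tcp_rot: [[0.76, 0.65, 0.014], [0.65, -0.76, -0.007], [0.006, 0.015, -1.0]]
ft_force: [0.6, -0.3, -0.2]
gripper_width: 0.596
```

```bash
python3 st.py
```

```text
4.15 [ 0.504  -0.299   0.2713] grasp [ 0.5062 -0.3001  0.1163] a 40.56 z [ 0.0142 -0.0073 -0.9999] F [ 0.6 -0.3 -0.2] M [ 0.   -0.01  0.03] g 0.596 q [-0.739  0.351  1.687  0.005  1.088  0.122]
```

Call:
jog_arm(
  increments=[
    {"tx": 0,"ty": 0,"tz": -60,"spin": 0,"claw": 0.6},
  ],
)

```text
clock: 4.28
tool_pos: [0.5011, -0.2969, 0.3249]
tcp_rot: [[0.76, 0.65, 0.003], [0.65, -0.76, 0.003], [0.004, 0.0, -1.0]]
ft_force: [1.4, -0.2, -0.0]
gripper_width: 0.598
```

```bash
python3 st.py
```

```text
4.28 [ 0.5011 -0.2969  0.3249] grasp [ 0.5017 -0.2965  0.1699] a 40.54 z [ 0.0034  0.0026 -1.    ] F [ 1.4 -0.2 -0. ] M [-0.03  0.03  0.04] g 0.598 q [-0.74   0.279  1.659  0.005  1.203  0.122]
```

Call:
jog_arm(
  increments=[
    {"tx": 0,"ty": 0,"tz": -60,"spin": 0,"claw": 0.6},
    {"tx": 0,"ty": 0,"tz": 30,"spin": 0,"claw": 0.6},
  ],
)

```text
clock: 4.53
tool_pos: [0.5029, -0.2987, 0.3635]
tcp_rot: [[0.76, 0.65, 0.014], [0.65, -0.76, -0.007], [0.006, 0.014, -1.0]]
ft_force: [-0.2, -0.7, -1.4]
gripper_width: 0.598
```

```bash
python3 st.py
```

```text
4.53 [ 0.5029 -0.2987  0.3635] grasp [ 0.505  -0.2997  0.2085] a 40.55 z [ 0.0137 -0.0068 -0.9999] F [-0.2 -0.7 -1.4] M [ 0.02 -0.06  0.03] g 0.598 q [-0.74   0.237  1.627  0.004  1.263  0.122]
```

Call:
jog_arm(
  increments=[
    {"tx": 0,"ty": 0,"tz": 12,"spin": 0,"claw": 0.6},
    {"tx": 0,"ty": 0,"tz": 12,"spin": 0,"claw": 0.6},
    {"tx": 0,"ty": 0,"tz": 12,"spin": 0,"claw": 0.6},
    {"tx": 0,"ty": 0,"tz": 12,"spin": 0,"claw": 0.6},
  ],
)

```text
clock: 5.03
tool_pos: [0.5027, -0.2982, 0.3106]
tcp_rot: [[0.76, 0.65, 0.01], [0.65, -0.76, -0.004], [0.005, 0.009, -1.0]]
ft_force: [0.9, -0.5, 0.4]
gripper_width: 0.601
```

```bash
python3 st.py
```

```text
5.03 [ 0.5027 -0.2982  0.3106] grasp [ 0.5043 -0.2988  0.1556] a 40.55 z [ 0.0102 -0.0036 -0.9999] F [ 0.9 -0.5  0.4] M [ 0.02  0.03 -0.02] g 0.601 q [-0.739  0.298  1.667  0.005  1.167  0.122]
```

Call:
jog_arm(
  increments=[
    {"tx": 0,"ty": 0,"tz": 12,"spin": 0,"claw": 0.7},
    {"tx": 0,"ty": 0,"tz": 12,"spin": 0,"claw": 0.7},
    {"tx": 0,"ty": 0,"tz": 12,"spin": 0,"claw": 0.7},
    {"tx": 0,"ty": 0,"tz": 12,"spin": 0,"claw": 0.7},
    {"tx": 0,"ty": 0,"tz": 12,"spin": 0,"claw": 0.7},
  ],
)

```text
clock: 5.65
tool_pos: [0.5033, -0.2983, 0.2458]
tcp_rot: [[0.76, 0.65, 0.01], [0.65, -0.76, -0.003], [0.005, 0.008, -1.0]]
ft_force: [0.6, -0.0, 0.5]
gripper_width: 0.698
```

```bash
python3 st.py
```

```text
5.65 [ 0.5033 -0.2983  0.2458] grasp [ 0.5047 -0.2988  0.0908] a 40.55 z [ 0.0095 -0.0029 -1.    ] F [ 0.6 -0.   0.5] M [-0.02  0.    0.03] g 0.698 q [-0.739  0.388  1.697  0.005  1.047  0.122]
```

Slow rows keep the tilt small, and the grasp point is on target at (0.5047, -0.2988). I'll go down the last part and close.

Call:
jog_arm(
  increments=[
    {"tx": 0,"ty": 0,"tz": 8,"spin": 0,"claw": 0.7},
    {"tx": 0,"ty": 0,"tz": 8,"spin": 0,"claw": 0.7},
    {"tx": 0,"ty": 0,"tz": 0,"spin": 0,"claw": 0.35},
    {"tx": 0,"ty": 0,"tz": 0,"spin": 0,"claw": 0.1},
    {"tx": 0,"ty": 0,"tz": 0,"spin": 0,"claw": 0.1},
  ],
  grip_force=60,
)

```text
clock: 6.28
tool_pos: [0.5034, -0.2984, 0.2282]
tcp_rot: [[0.76, 0.65, 0.009], [0.65, -0.76, -0.003], [0.005, 0.008, -1.0]]
ft_force: [1.0, 0.5, -2.3]
gripper_width: 0.216
```

Call:
jog_arm(
  increments=[
    {"tx": 0,"ty": 0,"tz": 0,"spin": 0,"claw": 0.1},
    {"tx": 0,"ty": 0,"tz": 0,"spin": 0,"claw": 0.1},
  ],
)

```text
clock: 6.52
tool_pos: [0.5033, -0.2983, 0.2283]
tcp_rot: [[0.76, 0.65, 0.009], [0.65, -0.76, -0.003], [0.005, 0.008, -1.0]]
ft_force: [-0.9, 0.1, -1.9]
gripper_width: 0.215
```

```bash
python3 st.py;python3 w.py w7
```

```text
6.53 [ 0.5033 -0.2983  0.2283] grasp [ 0.5047 -0.2987  0.0733] a 40.55 z [ 0.0091 -0.0026 -1.    ] F [-0.9  0.1 -1.9] M [ 0.01 -0.    0.  ] g 0.215 q [-0.739  0.415  1.702  0.005  1.015  0.122]
6.53 [ 0.5033 -0.2983  0.2283] a 40.55 z [ 0.009 -0.003 -1.   ] F [-0.9  0.1 -1.9] g 0.215 q [-0.74  0.42  1.7   0.    1.02  0.12]
```

View pics/w7.png

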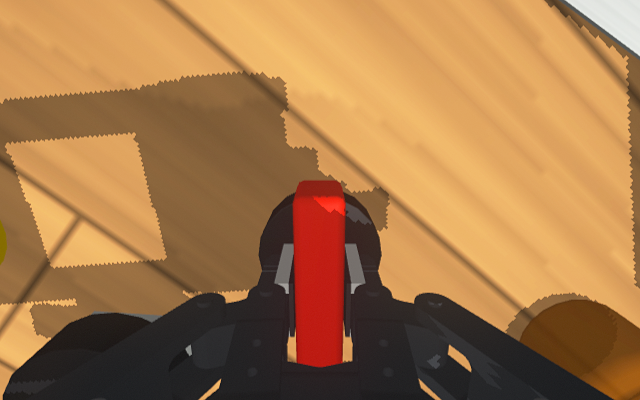

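Gripped: the 0.215 opening is 18.3 mm, matching the handle. Lifting.

Call:
jog_arm(
  increments=[
    {"tx": 0,"ty": 0,"tz": -25,"spin": 0,"claw": 0.1},
    {"tx": 0,"ty": 0,"tz": -30,"spin": 0,"claw": 0.1},
    {"tx": 0,"ty": 0,"tz": -30,"spin": 0,"claw": 0.1},
    {"tx": 0,"ty": 0,"tz": -30,"spin": 0,"claw": 0.1},
    {"tx": 0,"ty": 0,"tz": -30,"spin": 0,"claw": 0.1},
  ],
)

```text
clock: 7.2
tool_pos: [0.5008, -0.297, 0.3732]
tcp_rot: [[0.76, 0.65, 0.002], [0.65, -0.76, 0.004], [0.004, -0.001, -1.0]]
ft_force: [-0.4, -1.1, -0.9]
gripper_width: 0.217
```

Call:
jog_arm(
  increments=[
    {"tx": 0,"ty": 0,"tz": -20,"spin": 0,"claw": 0.1},
    {"tx": 20,"ty": -30,"tz": 0,"spin": -0.1,"claw": 0.1},
    {"tx": 20,"ty": -30,"tz": 0,"spin": -0.1,"claw": 0.1},
    {"tx": 20,"ty": -30,"tz": 0,"spin": -0.1,"claw": 0.1},
    {"tx": 0,"ty": 0,"tz": 0,"spin": 0,"claw": 0.1},
  ],
)

```text
clock: 7.82
tool_pos: [0.4764, -0.1897, 0.3972]
tcp_rot: [[0.527, 0.85, 0.007], [0.85, -0.527, -0.0], [0.004, 0.006, -1.0]]
ft_force: [-0.1, -0.3, -3.2]
gripper_width: 0.215
```

```bash
python3 st.py;python3 w.py w8
```

```text
7.83 [ 0.4764 -0.1897  0.3972] grasp [ 0.4775 -0.1897  0.2422] a 58.2 z [ 7.2e-03 -2.0e-04 -1.0e+00] F [-0.1 -0.3 -3.2] M [-0.03 -0.04 -0.01] g 0.215 q [-0.612  0.046  1.772  0.004  1.318 -0.058]
7.83 [ 0.4764 -0.1897  0.3972] a 58.2 z [ 0.007 -0.    -1.   ] F [-0.1 -0.3 -3.2] g 0.215 q [-0.61  0.05  1.77  0.    1.32 -0.06]
```

View pics/w8.png

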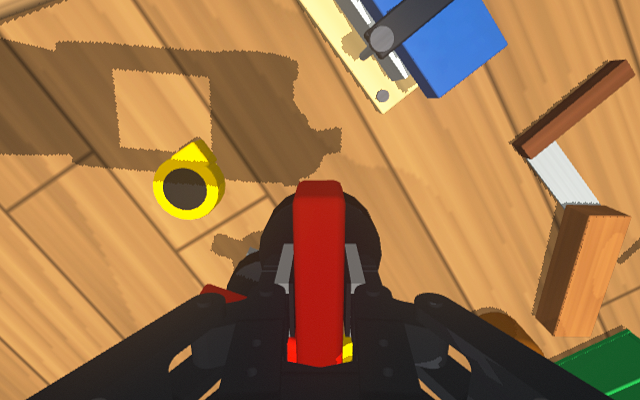

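The stop is held, and the channel end is visible at about (400,60) with the blue block. Next I'll move over the channel's block side and turn lengthwise.

Call:
jog_arm(
  increments=[
    {"tx": 28,"ty": 20,"tz": 0,"spin": -0.167,"claw": 0.1},
    {"tx": 28,"ty": 20,"tz": 0,"spin": -0.167,"claw": 0.1},
    {"tx": 28,"ty": 20,"tz": 0,"spin": -0.167,"claw": 0.1},
    {"tx": 28,"ty": 20,"tz": 0,"spin": -0.167,"claw": 0.1},
    {"tx": 0,"ty": 0,"tz": 0,"spin": 0,"claw": 0.1},
  ],
)

```text
clock: 8.5
tool_pos: [0.5894, -0.112, 0.398]
tcp_rot: [[-0.122, 0.992, 0.01], [0.993, 0.122, -0.004], [-0.006, 0.009, -1.0]]
ft_force: [-0.3, -0.6, -1.2]
gripper_width: 0.216
```

Call:
jog_arm(
  increments=[
    {"tx": 0,"ty": 0,"tz": 0,"spin": 0,"claw": 0.1},
  ],
)

```text
clock: 8.62
tool_pos: [0.5894, -0.1129, 0.3975]
tcp_rot: [[-0.12, 0.993, 0.009], [0.993, 0.12, -0.005], [-0.006, 0.008, -1.0]]
ft_force: [0.1, -0.1, -2.0]
gripper_width: 0.216
```

```bash
python3 st.py;python3 w.py w9
```

```text
8.62 [ 0.5894 -0.1129  0.3975] grasp [ 0.5908 -0.1137  0.2425] a 96.86 z [ 0.0091 -0.0048 -0.9999] F [ 0.1 -0.1 -2. ] M [0.07 0.02 0.02] g 0.216 q [-3.870e-01  2.390e-01  1.553e+00 -1.000e-03  1.340e+00 -5.060e-01]
8.62 [ 0.5894 -0.1129  0.3975] a 96.86 z [ 0.009 -0.005 -1.   ] F [ 0.1 -0.1 -2. ] g 0.216 q [-0.39  0.24  1.55 -0.    1.34 -0.51]
```

View pics/w9.png

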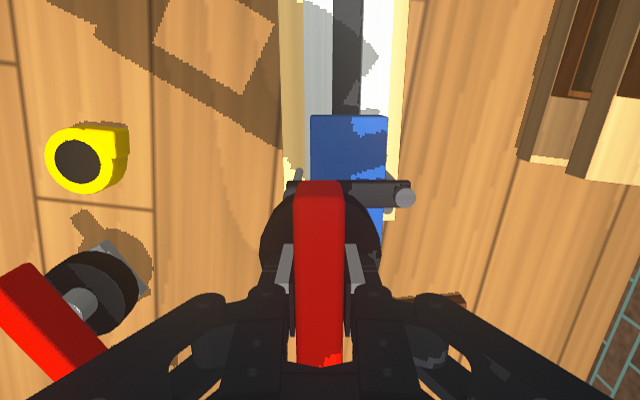

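The block's inner end is at row 115 (cols 310–388) and the slot runs upward around cols 333–360. I'll go on along the channel for a second view.

Call:
jog_arm(
  increments=[
    {"tx": 30,"ty": 0,"tz": 0,"spin": 0.005,"claw": 0.1},
    {"tx": 30,"ty": 0,"tz": 0,"spin": 0,"claw": 0.1},
    {"tx": 0,"ty": 0,"tz": 0,"spin": 0,"claw": 0.1},
    {"tx": 0,"ty": 0,"tz": 0,"spin": 0,"claw": 0.1},
  ],
)

```text
clock: 9.18
tool_pos: [0.581, -0.057, 0.3973]
tcp_rot: [[-0.103, 0.995, 0.009], [0.995, 0.103, -0.006], [-0.007, 0.009, -1.0]]
ft_force: [-0.6, -0.8, -1.9]
gripper_width: 0.214
```

```bash
python3 st.py;python3 w.py w10
```

```text
9.18 [ 0.581  -0.057   0.3973] grasp [ 0.5825 -0.058   0.2423] a 95.9 z [ 0.0094 -0.0062 -0.9999] F [-0.6 -0.8 -1.9] M [-0.04  0.01 -0.02] g 0.214 q [-0.3    0.203  1.596 -0.003  1.332 -0.402]
9.18 [ 0.581  -0.057   0.3973] a 95.9 z [ 0.009 -0.006 -1.   ] F [-0.6 -0.8 -1.9] g 0.214 q [-0.3   0.2   1.6  -0.    1.33 -0.4 ]
```

View pics/w10.png

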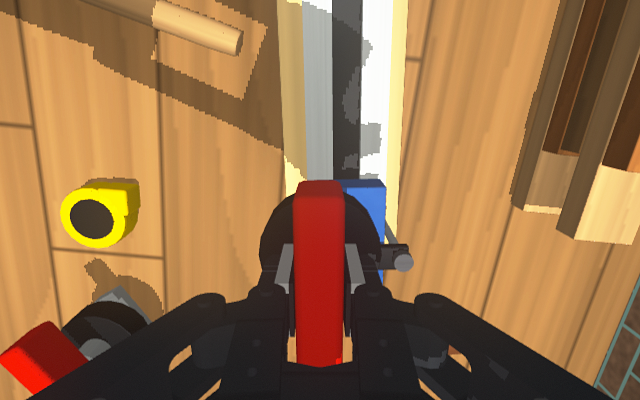

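Call:
jog_arm(
  increments=[
    {"tx": 35,"ty": 0,"tz": 0,"spin": 0,"claw": 0.1},
    {"tx": 35,"ty": 0,"tz": 0,"spin": 0,"claw": 0.1},
    {"tx": 0,"ty": 0,"tz": 0,"spin": 0,"claw": 0.1},
    {"tx": 0,"ty": 0,"tz": 0,"spin": 0,"claw": 0.1},
  ],
)

```text
clock: 9.72
tool_pos: [0.5744, 0.0093, 0.397]
tcp_rot: [[-0.095, 0.995, 0.01], [0.995, 0.095, -0.008], [-0.008, 0.01, -1.0]]
ft_force: [-0.1, 0.1, -1.8]
gripper_width: 0.217
```

```bash
python3 st.py;python3 w.py w11
```

```text
9.72 [0.5744 0.0093 0.397 ] grasp [0.576  0.0081 0.242 ] a 95.45 z [ 0.0103 -0.0075 -0.9999] F [-0.1  0.1 -1.8] M [-0.01 -0.01  0.03] g 0.217 q [-0.189  0.183  1.62  -0.006  1.327 -0.283]
9.72 [0.5744 0.0093 0.397 ] a 95.45 z [ 0.01  -0.008 -1.   ] F [-0.1  0.1 -1.8] g 0.217 q [-0.19  0.18  1.62 -0.01  1.33 -0.28]
```

View pics/w11.png

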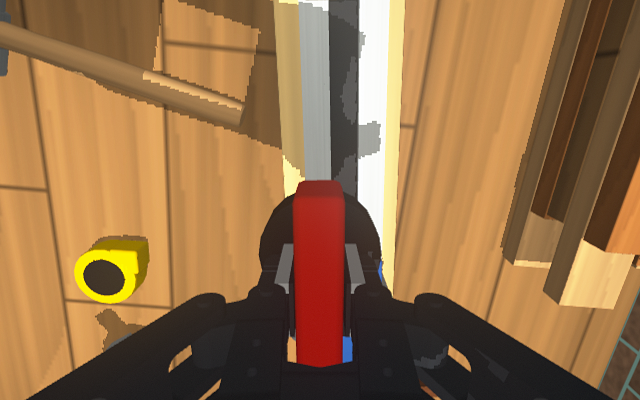

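Call:
jog_arm(
  increments=[
    {"tx": 30,"ty": 0,"tz": 0,"spin": 0,"claw": 0.1},
    {"tx": 30,"ty": 0,"tz": 0,"spin": 0,"claw": 0.1},
    {"tx": 0,"ty": 0,"tz": 0,"spin": 0,"claw": 0.1},
    {"tx": 0,"ty": 0,"tz": 0,"spin": 0,"claw": 0.1},
  ],
)

```text
clock: 10.28
tool_pos: [0.5699, 0.0652, 0.3965]
tcp_rot: [[-0.088, 0.996, 0.011], [0.996, 0.088, -0.009], [-0.01, 0.01, -1.0]]
ft_force: [-0.3, 0.1, -3.1]
gripper_width: 0.212
```

```bash
python3 st.py;python3 w.py w12
```

```text
10.28 [0.5699 0.0652 0.3965] grasp [0.5715 0.0638 0.2415] a 95.04 z [ 0.0107 -0.0089 -0.9999] F [-0.3  0.1 -3.1] M [-0.01  0.01 -0.04] g 0.212 q [-0.091  0.182  1.623 -0.008  1.325 -0.177]
10.28 [0.5699 0.0652 0.3965] a 95.04 z [ 0.011 -0.009 -1.   ] F [-0.3  0.1 -3.1] g 0.212 q [-0.09  0.18  1.62 -0.01  1.33 -0.18]
```

View pics/w12.png

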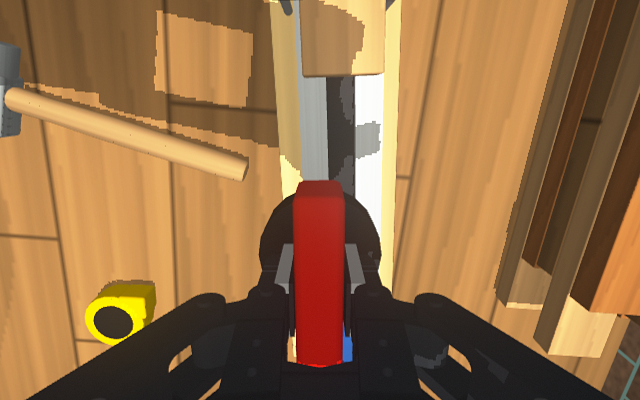

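The board end is at row 75 (cols 303–383). Now I'll measure the slot edges across rows in several views.

```bash
python3 - <<'E'
from h import *
for n,rows in [('w12',(95,150)),('w11',(30,160)),('w10',(20,100))]:
    g=cv2.cvtColor(cv2.imread(f'pics/{n}.png'),6)
    for r in rows: print(n,r,[(c,int(g[r,c])) for c in range(290,400,1)if c%1==0 and (abs(int(g[r,c])-int(g[r,c-1]))>12)])
im=cv2.imread('pics/w12.png')[60:200,265:415];cv2.imwrite('pics/c12.png',cv2.resize(im,None,fx=4,fy=4,interpolation=2))
im=cv2.imread('pics/w10.png')[0:130,265:415];cv2.imwrite('pics/c10.png',cv2.resize(im,None,fx=4,fy=4,interpolation=2))
E
```

```text
w12 95 [(326, 104), (327, 53), (340, 91), (353, 62), (354, 102), (355, 231), (356, 255), (384, 233), (398, 181), (399, 163)]
w12 150 [(328, 49), (354, 86), (355, 130), (356, 171), (379, 237), (380, 255), (396, 195), (397, 155)]
w11 30 [(328, 161), (329, 59), (358, 107), (359, 205), (360, 255), (389, 231)]
w11 160 [(331, 50), (344, 90), (355, 62), (357, 109), (358, 227), (359, 255), (398, 186), (399, 164)]
w10 20 [(332, 64), (362, 150), (363, 255)]
w10 100 [(332, 138), (333, 54), (343, 93), (358, 67), (360, 113), (361, 230), (362, 255)]
```

View pics/c12.png

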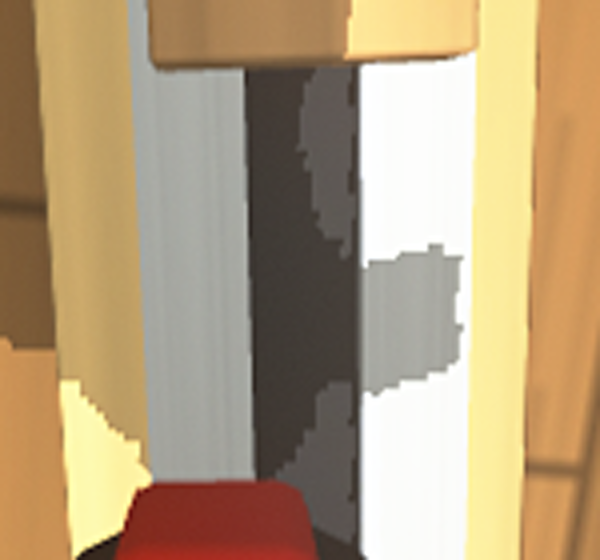

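```bash
python3 - <<'E'
from h import *
L={n:np.load(n+'.npz') for n in('w9','w10','w11','w12')}
pl=[];pr=[]
for n,r,a,b in [('w12',95,326.5,354.5),('w12',150,327.8,354.8),('w11',30,328.5,358.8),('w11',160,330.8,357.5),('w10',20,331.8,362),('w10',100,332.5,360.7)]:
    A=onz(L[n],(a,r),.07);B=onz(L[n],(b,r),.07);pl.append(A[:2]);pr.append(B[:2]);print(n,A.round(4)[:2],B.round(4)[:2],np.linalg.norm(A-B).round(4),((A+B)/2).round(4)[:2])
for p in(pl,pr):
    p=np.array(p);c=np.polyfit(p[:,1],p[:,0],1);print(c,np.degrees(np.arctan(-c[0])),(p[:,0]-np.polyval(c,p[:,1])).round(4))
print('block corner',tri([(L['w9'],(388,115)),(L['w10'],(385,180))]))
print('board end z=.1',onz(L['w12'],(303,76),.1),onz(L['w12'],(383,73),.1), 'block end', onz(L['w9'],(310,115),.1),onz(L['w9'],(388,115),.1))
E
```

```text
w12 [0.5731 0.1378] [0.5961 0.1399] 0.0231 [0.5846 0.1389]
w12 [0.5785 0.0927] [0.6017 0.0947] 0.0233 [0.5901 0.0937]
w11 [0.5735 0.131 ] [0.5972 0.1333] 0.0238 [0.5854 0.1321]
w11 [0.5862 0.0287] [0.6094 0.0309] 0.0233 [0.5978 0.0298]
w10 [0.5807 0.0724] [0.6041 0.0749] 0.0236 [0.5924 0.0737]
w10 [0.5881 0.013 ] [0.6114 0.0154] 0.0234 [0.5997 0.0142]
[-0.12151349  0.58963803] 6.9282437900285325 [ 0.0002  0.0001 -0.0002  0.     -0.0001  0.    ]
[-0.12147452  0.61321536] 6.926043550358384 [-0.0002 -0.      0.0002 -0.0001  0.      0.0001]
block corner (array([ 0.64142977, -0.04868792,  0.07633697]), [0.0004891650072239866, 0.0004891650072242532])
board end z=.1 [0.55384829 0.1495776  0.1       ] [0.61168217 0.15679375 0.1       ] block end [ 0.57834829 -0.0549609   0.1       ] [ 0.63697884 -0.04791281  0.1       ]
```

The slot line is x = 0.6014 − 0.1215·y, direction 96.9°, width 23.5 mm (24 expected). The board end is at y≈0.153 and the block end at y≈−0.052, so the gap is about 206 mm. I'll aim the head at (0.593, 0.069), 85 mm from the board.

Call:
jog_arm(
  increments=[
    {"tx": 3.5,"ty": 11,"tz": 0,"spin": -0.033,"claw": 0.1},
    {"tx": 0,"ty": 11,"tz": 10,"spin": 0,"claw": 0.1},
    {"tx": 0,"ty": 0,"tz": 10,"spin": 0,"claw": 0.1},
    {"tx": 0,"ty": 0,"tz": 0,"spin": 0,"claw": 0.1},
  ],
)

```text
clock: 10.82
tool_pos: [0.5938, 0.069, 0.3744]
tcp_rot: [[-0.12, 0.993, 0.01], [0.993, 0.12, -0.009], [-0.01, 0.009, -1.0]]
ft_force: [-0.6, 0.2, -2.4]
gripper_width: 0.217
```

```bash
cat > hd.py <<'E'
from h import *
import sys
s=manip.get_state();T=np.array(s['tcp_rot']);p=np.array(s['tool_pos']);hd=p+.2283*T[:,2]
a=np.radians(96.93);u=np.array([np.cos(a),np.sin(a)])  # along channel (+ to board)
v=np.array([u[1],-u[0]])
o=np.array([.60143,0.])
f=lambda q:((q[:2]-o)@u,(q[:2]-o)@v)
print(round(s['clock'],2),'tcp',p.round(4),'a',np.degrees(np.arctan2(T[1,0],T[0,0])).round(2),'tilt along/across',(T[:2,2]@u).round(4),(T[:2,2]@v).round(4),'head z',hd[2].round(4),'along,across mm',(np.array(f(hd))*1000).round(2),'tcp',(np.array(f(p))*1000).round(2),'F',np.round(s['ft_force'],1),'M',np.round(s['moment'],2),'g',round(s['gripper_width'],3))
E
python3 hd.py; python3 w.py w13
```

```text
10.82 tcp [0.5938 0.069  0.3744] a 96.89 tilt along/across -0.0101 0.0087 head z 0.1461 along,across mm [67.08  2.75] tcp [69.39  0.77] F [-0.6  0.2 -2.4] M [0.01 0.   0.  ] g 0.217
10.82 [0.5938 0.069  0.3744] a 96.89 z [ 0.01  -0.009 -1.   ] F [-0.6  0.2 -2.4] g 0.217 q [-0.08  0.26  1.58 -0.01  1.29 -0.2 ]
```

View pics/w13.png

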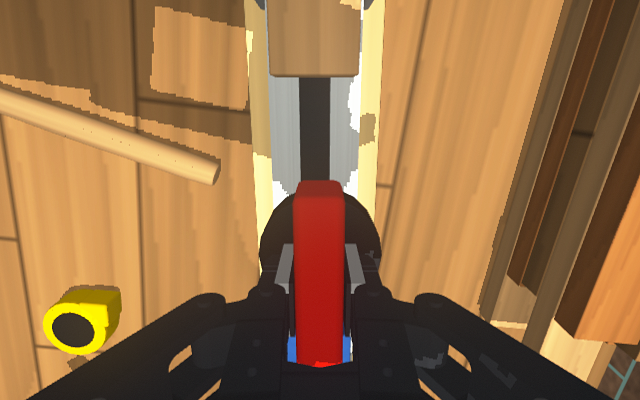

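```bash
cat > sl.py <<'E'
from h import *
import sys
n=sys.argv[1];rows=[int(x) for x in sys.argv[2:]]
ci=np.load(n+'.npz');im=cv2.imread(f'pics/{n}.png');g=cv2.cvtColor(im,6).astype(int)
a=np.radians(96.93);u=np.array([np.cos(a),np.sin(a)]);v=np.array([u[1],-u[0]]);o=np.array([.60143,0.])
for r in rows:
    row=g[r]; d=np.where(row[290:360]<(95))[0]+290
    # longest dark run
    run=max(np.split(d,np.where(np.diff(d)>3)[0]+1),key=len); l,rr=run[0]-.5,run[-1]+.5
    A=onz(ci,(l,r),.07);B=onz(ci,(rr,r),.07);m=(A+B)/2
    print(r,l,rr,'w',(1000*np.linalg.norm(A-B)).round(1),'across L,R,mid',(1000*np.array([(A[:2]-o)@v,(B[:2]-o)@v,(m[:2]-o)@v])).round(2))
h=cv2.cvtColor(im,cv2.COLOR_BGR2HSV);m=((h[:,:,0]<5)|(h[:,:,0]>173))&(h[:,:,1]>180)&(h[:,:,2]>60)
for r in (200,230,260,300): 
    c=np.where(m[r,280:360])[0]+280; print('handle row',r,c.min(),c.max(),(c.min()+c.max())/2)
E
python3 sl.py w13 90 120 150 170
```

```text
90 298.5 329.5 w 23.5 across L,R,mid [-11.92  11.6   -0.16]
120 299.5 329.5 w 23.3 across L,R,mid [-11.55  11.79   0.12]
150 299.5 329.5 w 23.9 across L,R,mid [-11.95  11.99   0.02]
170 300.5 329.5 w 23.5 across L,R,mid [-11.43  12.12   0.35]
handle row 200 294 343 318.5
handle row 230 293 344 318.5
handle row 260 294 343 318.5
handle row 300 295 343 319.0
```

```bash
python3 - <<'E'
from h import *
s=manip.get_state();ci=manip.camera_info('wrist');T=np.array(s['tcp_rot']);p=np.array(s['tool_pos'])
Q=lambda x,y,z:p+T@np.array([x,y,z])
print(proj(ci,[Q(.042,0,.138),Q(0,0,.138),Q(-.0,0.009,.138),Q(0,-.009,.138),Q(0,0,.182),Q(0,.03,.182),Q(0,-.03,.182)]).round(1))
im=cv2.imread('pics/w13.png')
g=cv2.cvtColor(im,6)
for r in (225,235): print(r,[(c,int(g[r,c])) for c in list(range(254,268))+list(range(372,388))])
E
```

```text
[[318.  198.5]
 [318.1 310. ]
 [343.  310. ]
 [293.1 310. ]
 [318.4 255.8]
 [380.3 255.8]
 [256.4 255.8]]
225 [(254, 164), (255, 162), (256, 173), (257, 242), (258, 245), (259, 243), (260, 243), (261, 243), (262, 243), (263, 244), (264, 246), (265, 240), (266, 63), (267, 49), (372, 47), (373, 45), (374, 93), (375, 177), (376, 168), (377, 163), (378, 160), (379, 164), (380, 165), (381, 168), (382, 166), (383, 147), (384, 130), (385, 112), (386, 104), (387, 117)]
235 [(254, 163), (255, 164), (256, 160), (257, 161), (258, 241), (259, 247), (260, 246), (261, 173), (262, 39), (263, 50), (264, 51), (265, 53), (266, 51), (267, 52), (372, 45), (373, 45), (374, 44), (375, 44), (376, 44), (377, 47), (378, 92), (379, 175), (380, 171), (381, 150), (382, 131), (383, 112), (384, 100), (385, 114), (386, 128), (387, 140)]
```

The slot centre is consistently at 0.1 mm across. The head estimate is 2.8–4 mm too far across, so I'll correct by −3.2 and descend to just above the slot.

Call:
jog_arm(
  increments=[
    {"tx": 0,"ty": -3.2,"tz": 12,"spin": 0,"claw": 0.1},
    {"tx": 0,"ty": 0,"tz": 12,"spin": 0,"claw": 0.1},
    {"tx": 0,"ty": 0,"tz": 12,"spin": 0,"claw": 0.1},
    {"tx": 0,"ty": 0,"tz": 12,"spin": 0,"claw": 0.1},
    {"tx": 0,"ty": 0,"tz": 0,"spin": 0,"claw": 0.1},
  ],
)

```text
clock: 11.5
tool_pos: [0.5903, 0.0682, 0.3231]
tcp_rot: [[-0.12, 0.993, 0.01], [0.993, 0.12, -0.009], [-0.01, 0.008, -1.0]]
ft_force: [0.2, -0.9, -2.4]
gripper_width: 0.213
```

```bash
python3 hd.py; python3 w.py w14; python3 sl.py w14 90 120 150; python3 -c "
from h import *
cv2.imwrite('pics/side1.png',manip.snapshot('side')[:,:,::-1])
im=cv2.imread('pics/side1.png')[130:300,180:420];cv2.imwrite('pics/side1c.png',cv2.resize(im,None,fx=3.3,fy=3.3,interpolation=2))"
```

```text
11.5 tcp [0.5903 0.0682 0.3231] a 96.9 tilt along/across -0.0101 0.0084 head z 0.0948 along,across mm [66.76 -0.9 ] tcp [69.06 -2.81] F [ 0.2 -0.9 -2.4] M [-0.    0.07  0.03] g 0.213
11.5 [0.5903 0.0682 0.3231] a 96.9 z [ 0.01  -0.009 -1.   ] F [ 0.2 -0.9 -2.4] g 0.213 q [-0.08  0.3   1.63 -0.01  1.2  -0.2 ]
90 300.5 338.5 w 23.4 across L,R,mid [-11.82  11.58  -0.12]
120 301.5 337.5 w 22.7 across L,R,mid [-11.49  11.25  -0.12]
150 301.5 337.5 w 23.3 across L,R,mid [-11.78  11.54  -0.12]
handle row 200 293 343 318.0
handle row 230 293 344 318.5
handle row 260 294 343 318.5
handle row 300 295 343 319.0
```

View pics/w14.png

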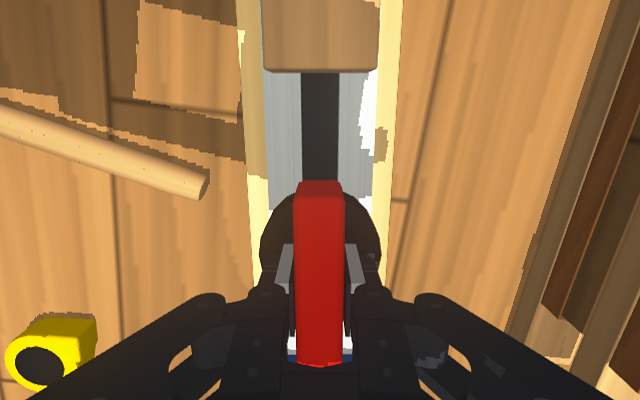

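View pics/side1c.png

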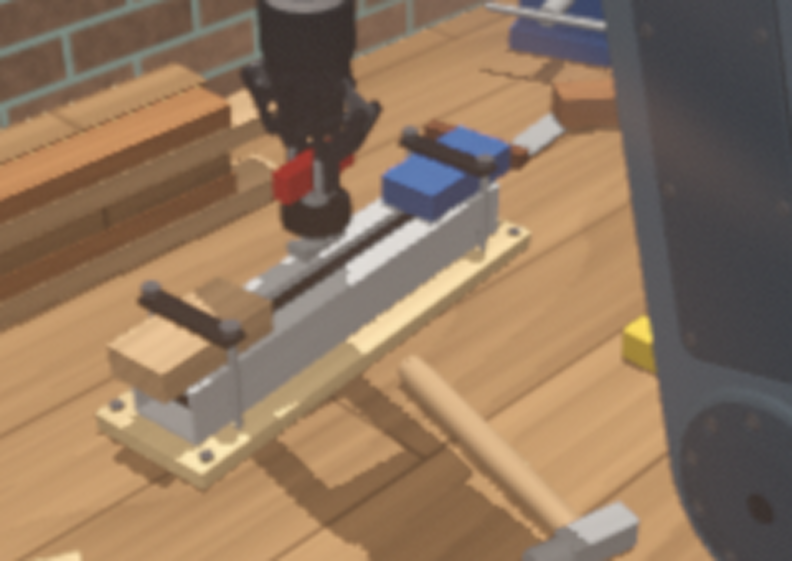

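The side view shows the stop upright over the slot between board and block, with about 25 mm left below the head. I'll descend gently and watch force.

Call:
jog_arm(
  increments=[
    {"tx": 0,"ty": 0.5,"tz": 8,"spin": 0,"claw": 0.1},
    {"tx": 0,"ty": 0,"tz": 8,"spin": 0,"claw": 0.1},
    {"tx": 0,"ty": 0,"tz": 4,"spin": 0,"claw": 0.1},
  ],
)

```text
clock: 11.98
tool_pos: [0.5923, 0.068, 0.3047]
tcp_rot: [[-0.12, 0.993, 0.015], [0.993, 0.12, -0.009], [-0.011, 0.014, -1.0]]
ft_force: [0.7, 0.0, -2.3]
gripper_width: 0.217
```

```bash
python3 hd.py
```

```text
11.97 tcp [0.5923 0.068  0.3047] a 96.9 tilt along/across -0.0111 0.0135 head z 0.0764 along,across mm [66.11  2.21] tcp [68.66 -0.89] F [ 0.7  0.  -2.3] M [0.04 0.01 0.03] g 0.217
```

Call:
jog_arm(
  increments=[
    {"tx": 0,"ty": 0,"tz": 4,"spin": 0,"claw": 0.1},
    {"tx": 0,"ty": 0,"tz": 4,"spin": 0,"claw": 0.1},
  ],
)

```text
clock: 12.22
tool_pos: [0.5927, 0.0676, 0.2975]
tcp_rot: [[-0.12, 0.993, 0.016], [0.993, 0.121, -0.011], [-0.012, 0.014, -1.0]]
ft_force: [-8.1, -1.4, 23.6]
gripper_width: 0.217
```

```bash
python3 hd.py
```

```text
12.22 tcp [0.5927 0.0676 0.2975] a 96.92 tilt along/across -0.0125 0.0141 head z 0.0692 along,across mm [65.33  2.74] tcp [68.18 -0.49] F [-8.1 -1.4 23.6] M [-0.4   1.56 -0.06] g 0.217
```

The head drifted to +2.7 mm across and landed on the lip at 24 N. I'll lift and correct.

Call:
jog_arm(
  increments=[
    {"tx": 0,"ty": 0,"tz": -12,"spin": 0,"claw": 0.1},
    {"tx": 0,"ty": -2,"tz": -12,"spin": 0,"claw": 0.1},
  ],
)

```text
clock: 12.48
tool_pos: [0.5902, 0.0676, 0.3218]
tcp_rot: [[-0.12, 0.993, 0.014], [0.993, 0.12, -0.011], [-0.012, 0.013, -1.0]]
ft_force: [-0.4, -0.2, -1.3]
gripper_width: 0.218
```

```bash
python3 hd.py
```

```text
12.47 tcp [0.5902 0.0676 0.3218] a 96.91 tilt along/across -0.0122 0.0129 head z 0.0935 along,across mm [65.66 -0.07] tcp [68.44 -3.01] F [-0.4 -0.2 -1.3] M [0.03 0.01 0.05] g 0.218
```

Call:
jog_arm(
  increments=[
    {"tx": 0,"ty": 0,"tz": 0,"spin": 0,"claw": 0.1},
  ],
)

```text
clock: 12.6
tool_pos: [0.5905, 0.0676, 0.3234]
tcp_rot: [[-0.12, 0.993, 0.017], [0.993, 0.121, -0.011], [-0.013, 0.016, -1.0]]
ft_force: [-0.6, 0.6, -1.6]
gripper_width: 0.217
```

```bash
python3 hd.py;  python3 w.py w15; python3 sl.py w15 90 120 150
```

```text
12.6 tcp [0.5905 0.0676 0.3234] a 96.91 tilt along/across -0.0126 0.0155 head z 0.0951 along,across mm [65.57  0.87] tcp [68.44 -2.68] F [-0.6  0.6 -1.6] M [0.01 0.04 0.05] g 0.217
12.6 [0.5905 0.0676 0.3234] a 96.91 z [ 0.017 -0.011 -1.   ] F [-0.6  0.6 -1.6] g 0.217 q [-0.08  0.3   1.63 -0.01  1.19 -0.2 ]
90 297.5 335.5 w 23.4 across L,R,mid [-1.172e+01  1.170e+01 -1.000e-02]
120 297.5 334.5 w 23.4 across L,R,mid [-12.07  11.32  -0.37]
150 298.5 334.5 w 23.3 across L,R,mid [-11.78  11.57  -0.1 ]
handle row 200 294 344 319.0
handle row 230 294 344 319.0
handle row 260 294 344 319.0
handle row 300 295 343 319.0
```

View pics/w15.png

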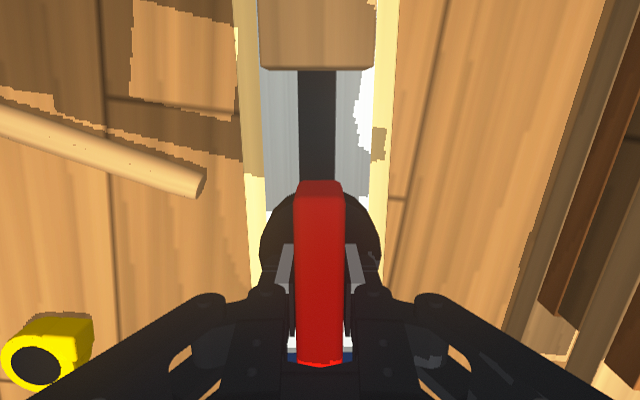

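Call:
jog_arm(
  increments=[
    {"tx": 0,"ty": 0,"tz": -35,"spin": 0,"claw": 0.1},
    {"tx": 0,"ty": 0,"tz": 0,"spin": 0,"claw": 0.1},
    {"tx": 0,"ty": 0,"tz": 35,"spin": 0,"claw": 0.1},
    {"tx": 0,"ty": 0,"tz": -40,"spin": 0,"claw": 0.1},
    {"tx": 0,"ty": 0,"tz": 0,"spin": 0,"claw": 0.1},
  ],
)

```text
clock: 13.28
tool_pos: [0.5885, 0.0682, 0.3582]
tcp_rot: [[-0.12, 0.993, 0.01], [0.993, 0.12, -0.01], [-0.011, 0.009, -1.0]]
ft_force: [0.6, -0.3, -2.2]
gripper_width: 0.214
```

```bash
python3 hd.py
```

```text
13.28 tcp [0.5885 0.0682 0.3582] a 96.91 tilt along/across -0.0109 0.0085 head z 0.1299 along,across mm [66.75 -2.7 ] tcp [69.24 -4.64] F [ 0.6 -0.3 -2.2] M [ 0.01  0.   -0.03] g 0.214
```

Call:
jog_arm(
  increments=[
    {"tx": 0,"ty": 0,"tz": 35,"spin": 0,"claw": 0.1},
    {"tx": 0,"ty": 0,"tz": -40,"spin": 0,"claw": 0.1},
    {"tx": 0,"ty": 0,"tz": 0,"spin": 0,"claw": 0.1},
  ],
)

```text
clock: 13.65
tool_pos: [0.587, 0.0683, 0.3571]
tcp_rot: [[-0.12, 0.993, 0.002], [0.993, 0.12, -0.009], [-0.009, 0.001, -1.0]]
ft_force: [0.2, -0.9, -1.3]
gripper_width: 0.214
```

```bash
python3 hd.py
```

```text
13.65 tcp [0.587  0.0683 0.3571] a 96.91 tilt along/across -0.0093 0.0013 head z 0.1288 along,across mm [67.39 -5.81] tcp [69.52 -6.1 ] F [ 0.2 -0.9 -1.3] M [-0.01 -0.04 -0.02] g 0.214
```

The down/up cycle removes tilt: across is now 0.001. I'll set the lateral position, then descend steadily.

Call:
jog_arm(
  increments=[
    {"tx": 0,"ty": 5.4,"tz": 11,"spin": 0,"claw": 0.1},
    {"tx": 0,"ty": 0,"tz": 11,"spin": 0,"claw": 0.1},
    {"tx": 0,"ty": 0,"tz": 11,"spin": 0,"claw": 0.1},
  ],
)

```text
clock: 14.02
tool_pos: [0.5914, 0.0687, 0.318]
tcp_rot: [[-0.12, 0.993, -0.003], [0.993, 0.12, -0.009], [-0.008, -0.004, -1.0]]
ft_force: [0.2, -0.7, -1.0]
gripper_width: 0.22
```

```bash
python3 hd.py
```

```text
14.03 tcp [0.5914 0.0687 0.318 ] a 96.9 tilt along/across -0.0083 -0.0038 head z 0.0897 along,across mm [67.53 -2.56] tcp [69.42 -1.7 ] F [ 0.2 -0.7 -1. ] M [ 0.02 -0.01  0.04] g 0.22
```

Call:
jog_arm(
  increments=[
    {"tx": 0,"ty": 2.0,"tz": 8,"spin": 0,"claw": 0.1},
    {"tx": 0,"ty": 0,"tz": 4,"spin": 0,"claw": 0.1},
  ],
)

```text
clock: 14.28
tool_pos: [0.5927, 0.0689, 0.3029]
tcp_rot: [[-0.12, 0.993, -0.006], [0.993, 0.12, -0.008], [-0.008, -0.007, -1.0]]
ft_force: [-0.2, -0.3, -1.1]
gripper_width: 0.215
```

```bash
python3 hd.py; python3 w.py w16; python3 sl.py w16 90 120 150
```

```text
14.28 tcp [0.5927 0.0689 0.3029] a 96.9 tilt along/across -0.0075 -0.0073 head z 0.0747 along,across mm [67.7  -1.98] tcp [69.42 -0.32] F [-0.2 -0.3 -1.1] M [ 0.03 -0.02  0.03] g 0.215
14.28 [0.5927 0.0689 0.3029] a 96.9 z [-0.006 -0.008 -1.   ] F [-0.2 -0.3 -1.1] g 0.215 q [-0.08  0.34  1.63 -0.01  1.18 -0.2 ]
90 301.5 342.5 w 23.0 across L,R,mid [-11.52  11.46  -0.03]
120 301.5 342.5 w 23.6 across L,R,mid [-11.78  11.78   0.  ]
150 302.5 341.5 w 23.0 across L,R,mid [-11.46  11.53   0.04]
handle row 200 294 344 319.0
handle row 230 293 344 318.5
handle row 260 294 343 318.5
handle row 300 295 343 319.0
```

Call:
jog_arm(
  increments=[
    {"tx": 0,"ty": 1.5,"tz": 0,"spin": 0,"claw": 0.1},
    {"tx": 0,"ty": 0,"tz": 0,"spin": 0,"claw": 0.1},
  ],
)

```text
clock: 14.58
tool_pos: [0.5944, 0.069, 0.3031]
tcp_rot: [[-0.12, 0.993, -0.006], [0.993, 0.12, -0.008], [-0.008, -0.007, -1.0]]
ft_force: [0.0, -0.1, -0.9]
gripper_width: 0.217
```

```bash
python3 hd.py
```

```text
14.57 tcp [0.5944 0.069  0.3031] a 96.9 tilt along/across -0.0076 -0.0069 head z 0.0748 along,across mm [67.65 -0.26] tcp [69.4   1.32] F [ 0.  -0.1 -0.9] M [ 0.07  0.07 -0.03] g 0.217
```

Call:
jog_arm(
  increments=[
    {"tx": 0,"ty": 0,"tz": 4,"spin": 0,"claw": 0.1},
    {"tx": 0,"ty": 0,"tz": 3,"spin": 0,"claw": 0.1},
  ],
)

```text
clock: 14.82
tool_pos: [0.5947, 0.069, 0.2967]
tcp_rot: [[-0.12, 0.993, -0.004], [0.993, 0.12, -0.009], [-0.008, -0.005, -1.0]]
ft_force: [0.2, 0.4, -2.1]
gripper_width: 0.216
```

```bash
python3 hd.py
```

```text
14.82 tcp [0.5947 0.069  0.2967] a 96.9 tilt along/across -0.008 -0.005 head z 0.0684 along,across mm [67.46  0.48] tcp [69.3   1.62] F [ 0.2  0.4 -2.1] M [-0.    0.01  0.04] g 0.216
```

Call:
jog_arm(
  increments=[
    {"tx": 0,"ty": -0.5,"tz": 4,"spin": 0,"claw": 0.1},
    {"tx": 0,"ty": 0,"tz": 3,"spin": 0,"claw": 0.1},
  ],
)

```text
clock: 15.08
tool_pos: [0.594, 0.0689, 0.2893]
tcp_rot: [[-0.12, 0.993, -0.004], [0.993, 0.12, -0.009], [-0.008, -0.005, -1.0]]
ft_force: [0.8, 0.0, -1.5]
gripper_width: 0.215
```

```bash
python3 hd.py
```

```text
15.07 tcp [0.594  0.0689 0.2893] a 96.9 tilt along/across -0.0081 -0.0049 head z 0.061 along,across mm [67.4  -0.15] tcp [69.24  0.98] F [ 0.8  0.  -1.5] M [ 0.01  0.02 -0.04] g 0.215
```

The head is in the slot (z 0.061) with no contact force. Next I push down against the strip.

Call:
jog_arm(
  increments=[
    {"tx": 0,"ty": 0,"tz": 4,"spin": 0,"claw": 0.1},
    {"tx": 0,"ty": 0,"tz": 4,"spin": 0,"claw": 0.1},
  ],
)

```text
clock: 15.32
tool_pos: [0.5942, 0.0685, 0.2812]
tcp_rot: [[-0.12, 0.993, -0.003], [0.993, 0.12, -0.009], [-0.009, -0.004, -1.0]]
ft_force: [-1.2, -1.8, 2.8]
gripper_width: 0.217
```

```bash
python3 hd.py
```

```text
15.32 tcp [0.5942 0.0685 0.2812] a 96.91 tilt along/across -0.0089 -0.0045 head z 0.053 along,across mm [66.85  0.1 ] tcp [68.88  1.12] F [-1.2 -1.8  2.8] M [-0.24  0.33  0.03] g 0.217
```

Call:
jog_arm(
  increments=[
    {"tx": 0,"ty": 0,"tz": 4,"spin": 0,"claw": 0.1},
    {"tx": 0,"ty": 0,"tz": 3,"spin": 0,"claw": 0.1},
  ],
)

```text
clock: 15.58
tool_pos: [0.5944, 0.0683, 0.275]
tcp_rot: [[-0.12, 0.993, -0.003], [0.993, 0.12, -0.01], [-0.009, -0.004, -1.0]]
ft_force: [-3.3, -0.1, 5.7]
gripper_width: 0.218
```

```bash
python3 hd.py
```

```text
15.57 tcp [0.5944 0.0683 0.275 ] a 96.9 tilt along/across -0.0091 -0.0041 head z 0.0467 along,across mm [66.58  0.29] tcp [68.66  1.23] F [-3.3 -0.1  5.7] M [-0.06  0.63  0.01] g 0.218
```

Pressed 9.3 mm with about 8 N net, as expected. Now the turn, in stages with height checks.

Call:
jog_arm(
  increments=[
    {"tx": 0,"ty": -0.5,"tz": 0.7,"spin": 0,"claw": 0.1},
    {"tx": 0,"ty": 0,"tz": 0,"spin": 0.12,"claw": 0.1},
    {"tx": 0,"ty": 0,"tz": 0,"spin": 0.12,"claw": 0.1},
  ],
)

```text
clock: 15.95
tool_pos: [0.595, 0.0684, 0.2763]
tcp_rot: [[0.126, 0.992, 0.001], [0.992, -0.126, -0.009], [-0.009, 0.003, -1.0]]
ft_force: [-1.2, -1.3, 5.5]
gripper_width: 0.219
```

```bash
python3 hd.py
```

```text
15.95 tcp [0.595  0.0684 0.2763] a 82.78 tilt along/across -0.0095 0.0003 head z 0.048 along,across mm [66.5   1.97] tcp [68.67  1.9 ] F [-1.2 -1.3  5.5] M [-0.05  0.3   0.06] g 0.219
```

Call:
jog_arm(
  increments=[
    {"tx": 0,"ty": -1.5,"tz": 2.5,"spin": 0.05,"claw": 0.1},
    {"tx": 0,"ty": 0,"tz": 0.6,"spin": 0.15,"claw": 0.1},
    {"tx": 0,"ty": 0,"tz": 0.6,"spin": 0.15,"claw": 0.1},
  ],
)

```text
clock: 16.32
tool_pos: [0.5949, 0.0687, 0.2752]
tcp_rot: [[0.468, 0.884, 0.007], [0.884, -0.468, -0.009], [-0.005, 0.01, -1.0]]
ft_force: [-3.9, 0.2, 5.2]
gripper_width: 0.212
```

```bash
python3 hd.py
```

```text
16.32 tcp [0.5949 0.0687 0.2752] a 62.08 tilt along/across -0.01 0.0058 head z 0.0469 along,across mm [66.75  3.13] tcp [69.03  1.81] F [-3.9  0.2  5.2] M [0.12 0.72 0.03] g 0.212
```

Call:
jog_arm(
  increments=[
    {"tx": -1.4,"ty": -2,"tz": 1,"spin": 0.15,"claw": 0.1},
    {"tx": 0,"ty": 0,"tz": 0.8,"spin": 0.16,"claw": 0.1},
    {"tx": 0,"ty": 0,"tz": 0.8,"spin": 0.16,"claw": 0.1},
  ],
)

```text
clock: 16.7
tool_pos: [0.594, 0.0687, 0.2753]
tcp_rot: [[0.827, 0.563, 0.014], [0.563, -0.826, -0.009], [0.006, 0.015, -1.0]]
ft_force: [-2.2, 0.4, 5.6]
gripper_width: 0.215
```

```bash
python3 hd.py
```

```text
16.7 tcp [0.594  0.0687 0.2753] a 34.26 tilt along/across -0.0102 0.0124 head z 0.0471 along,across mm [66.81  3.8 ] tcp [69.14  0.96] F [-2.2  0.4  5.6] M [0.21 0.54 0.  ] g 0.215
```

Call:
jog_arm(
  increments=[
    {"tx": -2.2,"ty": -1.2,"tz": 1,"spin": 0.15,"claw": 0.1},
    {"tx": 0,"ty": 0,"tz": 0.8,"spin": 0.16,"claw": 0.1},
    {"tx": 0,"ty": 0,"tz": 0.8,"spin": 0.16,"claw": 0.1},
  ],
)

```text
clock: 17.08
tool_pos: [0.5932, 0.0689, 0.2756]
tcp_rot: [[0.994, 0.112, 0.021], [0.112, -0.994, -0.008], [0.02, 0.01, -1.0]]
ft_force: [-3.4, 0.1, 5.5]
gripper_width: 0.216
```

```bash
python3 hd.py; python3 w.py w17
```

```text
17.07 tcp [0.5932 0.0689 0.2756] a 6.42 tilt along/across -0.0104 0.0195 head z 0.0473 along,across mm [66.95  4.64] tcp [69.34  0.18] F [-3.4  0.1  5.5] M [0.28 0.54 0.05] g 0.216
17.07 [0.5932 0.0689 0.2756] a 6.42 z [ 0.021 -0.008 -1.   ] F [-3.4  0.1  5.5] g 0.216 q [-0.08  0.37  1.66 -0.01  1.1   1.38]
```

View pics/w17.png

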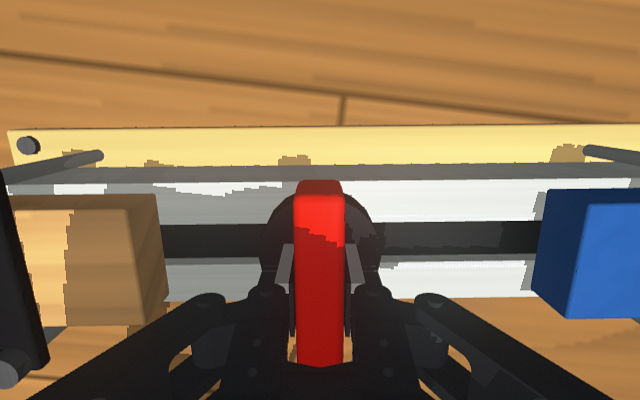

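The handle is now crosswise (a = 6.4°) with the stop in the slot between board at left and block at right. The head still reads offset across, so I'll centre it before rising.

Call:
jog_arm(
  increments=[
    {"tx": -3,"ty": 0,"tz": 0.8,"spin": -0.008,"claw": 0.1},
  ],
)

```text
clock: 17.25
tool_pos: [0.5914, 0.0687, 0.276]
tcp_rot: [[0.993, 0.112, 0.025], [0.112, -0.994, -0.007], [0.024, 0.01, -1.0]]
ft_force: [2.5, 0.6, 5.4]
gripper_width: 0.213
```

```bash
python3 hd.py
```

```text
17.25 tcp [0.5914 0.0687 0.276 ] a 6.43 tilt along/across -0.0104 0.0242 head z 0.0478 along,across mm [67.08  3.84] tcp [69.46 -1.68] F [2.5 0.6 5.4] M [ 0.17 -0.47 -0.05] g 0.213
```

Call:
jog_arm(
  increments=[
    {"tx": -1.5,"ty": 0,"tz": -1,"spin": 0,"claw": 0.1},
    {"tx": 0,"ty": 0,"tz": -2,"spin": 0,"claw": 0.1},
  ],
)

```text
clock: 17.5
tool_pos: [0.5897, 0.0687, 0.2784]
tcp_rot: [[0.993, 0.112, 0.026], [0.112, -0.994, -0.007], [0.025, 0.01, -1.0]]
ft_force: [0.8, -0.5, -9.0]
gripper_width: 0.216
```

```bash
python3 hd.py
```

```text
17.5 tcp [0.5897 0.0687 0.2784] a 6.44 tilt along/across -0.0102 0.0245 head z 0.0502 along,across mm [67.34  2.27] tcp [69.66 -3.33] F [ 0.8 -0.5 -9. ] M [-0.14  0.03  0.05] g 0.216
```

Pulling up shows −9 N: an ear is caught under a lip edge, so it isn't centred yet. I'll look and measure where the stop sits across the slot.

```bash
python3 w.py w18; python3 - <<'E'
from h import *
im=cv2.imread('pics/w18.png')[150:300,210:430];cv2.imwrite('pics/c18.png',cv2.resize(im,None,fx=3.6,fy=3.6,interpolation=2))
t=manip.snapshot('top');cv2.imwrite('pics/top1.png',cv2.resize(t[120:240,200:440,::-1],None,fx=3.3,fy=3.3,interpolation=2))
E
```

```text
17.5 [0.5897 0.0687 0.2784] a 6.44 z [ 0.026 -0.007 -1.   ] F [ 0.8 -0.5 -9. ] g 0.216 q [-0.08  0.35  1.67 -0.01  1.1   1.38]
```

View pics/c18.png

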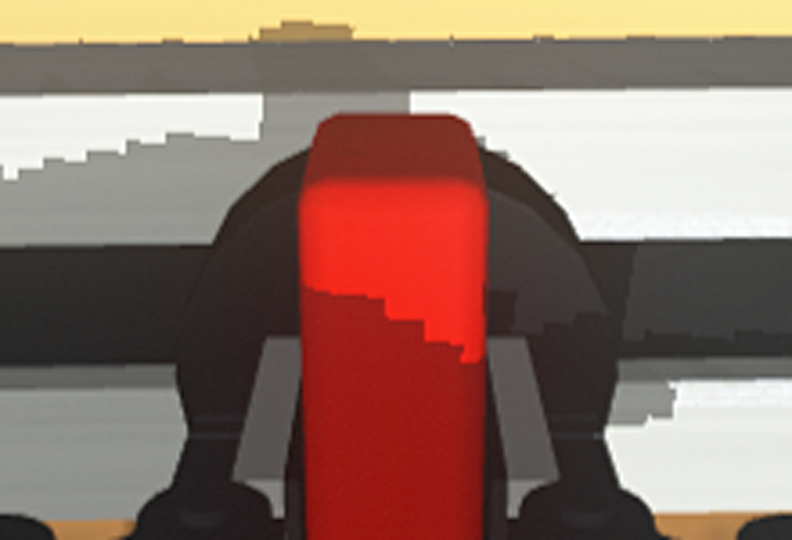

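View pics/top1.png

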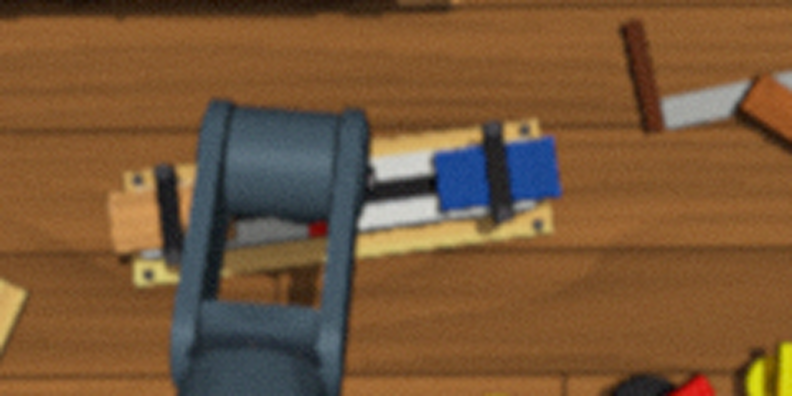

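```bash
python3 - <<'E'
from h import *
ci=np.load('w18.npz');a=np.radians(96.93);u=np.array([np.cos(a),np.sin(a)]);v=np.array([u[1],-u[0]]);o=np.array([.60143,0.])
f=lambda uv,z:(1000*np.array([(onz(ci,uv,z)[:2]-o)@u,(onz(ci,uv,z)[:2]-o)@v])).round(1)
c=lambda x,y:(210+x/3.6,150+y/3.6)
print('handle top far edge',f(c(393,183),.1402),'bottom far edge',f(c(393,115),.1122))
print('far lip edge L/R',f(c(60,246),.07),f(c(700,240),.07),'near lip',f(c(60,364),.07),f(c(700,358),.07))
# collar top rim z=.0962 : chord left(178..) right
for r,l,rr in [(240,216,580),(300,186,607)]: print('collar',f(c(l,r),.0962),f(c(rr,r),.0962),'low',f(c(l,r),.0762),f(c(rr,r),.0762))
# predicted projection of tool axis handle far end
E
```

```text
handle top far edge [69.1 40.3] bottom far edge [68.8 40.6]
far lip edge L/R [119.4  11.5] [21.6 11.3] near lip [121.   -7.9] [20.5 -8.3]
collar [91.9 20.7] [44.4 20.1] low [94.7 14.2] [41.  13.5]
collar [96.2 12.4] [40.5 11.7] low [99.6  4.8] [36.7  4. ]
```

The handle reads about −1.5 mm across the slot centre, against a tolerance of ±2 mm. I'll push down, shift +1.5 and rise again.

Call:
jog_arm(
  increments=[
    {"tx": 0,"ty": 0,"tz": 3,"spin": 0,"claw": 0.1},
    {"tx": 1.5,"ty": 0,"tz": 0,"spin": 0.0,"claw": 0.1},
  ],
)

```text
clock: 17.85
tool_pos: [0.5922, 0.069, 0.2767]
tcp_rot: [[0.993, 0.111, 0.028], [0.112, -0.994, -0.007], [0.027, 0.01, -1.0]]
ft_force: [-5.1, -1.4, 1.8]
gripper_width: 0.214
```

```bash
python3 hd.py
```

```text
17.85 tcp [0.5922 0.069  0.2767] a 6.42 tilt along/across -0.0101 0.0269 head z 0.0485 along,across mm [67.26  5.28] tcp [69.56 -0.86] F [-5.1 -1.4  1.8] M [-0.17  0.82 -0.04] g 0.214
```

Call:
jog_arm(
  increments=[
    {"tx": 0,"ty": 0,"tz": -2,"spin": 0,"claw": 0.1},
    {"tx": 0,"ty": 0,"tz": -2,"spin": 0,"claw": 0.1},
  ],
)

```text
clock: 18.1
tool_pos: [0.5907, 0.0688, 0.2783]
tcp_rot: [[0.993, 0.112, 0.022], [0.112, -0.994, -0.007], [0.021, 0.01, -1.0]]
ft_force: [0.1, -1.8, -8.8]
gripper_width: 0.216
```

```bash
python3 hd.py
```

```text
18.1 tcp [0.5907 0.0688 0.2783] a 6.43 tilt along/across -0.0097 0.0211 head z 0.05 along,across mm [67.41  2.45] tcp [69.64 -2.37] F [ 0.1 -1.8 -8.8] M [-0.22 -0.03 -0.01] g 0.216
```

It sticks at the same height (nominal 0.050). Either the grip slipped 2–3 mm and it is already seated, or an ear is caught. I'll unload, open partly so the spring can seat it, and measure.

Call:
jog_arm(
  increments=[
    {"tx": 0.8,"ty": 0,"tz": 1,"spin": 0,"claw": 0.1},
    {"tx": 0,"ty": 0,"tz": 0,"spin": 0,"claw": 0.35},
    {"tx": 0,"ty": 0,"tz": 0,"spin": 0,"claw": 0.35},
    {"tx": 0,"ty": 0,"tz": 0,"spin": 0,"claw": 0.5},
  ],
)

```text
clock: 18.6
tool_pos: [0.5925, 0.0691, 0.2789]
tcp_rot: [[0.993, 0.112, 0.026], [0.112, -0.994, -0.007], [0.025, 0.01, -1.0]]
ft_force: [0.4, -0.7, 0.4]
gripper_width: 0.5
```

```bash
python3 hd.py; python3 w.py w19
```

```text
18.6 tcp [0.5925 0.0691 0.2789] a 6.42 tilt along/across -0.0098 0.0247 head z 0.0507 along,across mm [67.43  5.08] tcp [69.66 -0.56] F [ 0.4 -0.7  0.4] M [ 0.01 -0.02 -0.02] g 0.5
18.6 [0.5925 0.0691 0.2789] a 6.42 z [ 0.026 -0.007 -1.   ] F [ 0.4 -0.7  0.4] g 0.5 q [-0.08  0.36  1.66 -0.01  1.1   1.38]
```

View pics/w19.png

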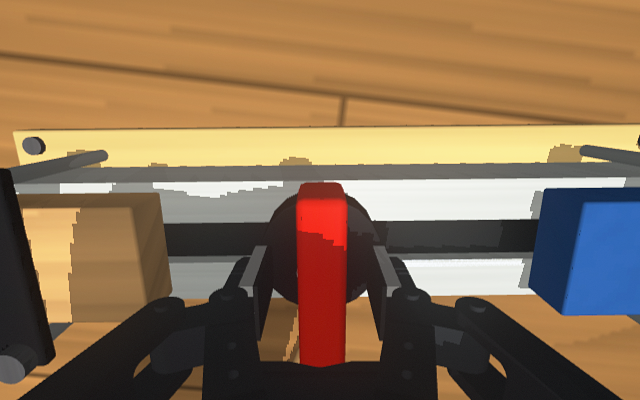

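Released and still upright. I'll rise for two views to measure height and tilt.

Call:
jog_arm(
  increments=[
    {"tx": 0,"ty": 0,"tz": -30,"spin": 0,"claw": 0.6},
    {"tx": 0,"ty": 0,"tz": -40,"spin": 0,"claw": 0.6},
    {"tx": 0,"ty": 0,"tz": 0,"spin": 0,"claw": 0.6},
  ],
)

```text
clock: 19.02
tool_pos: [0.5906, 0.0697, 0.3507]
tcp_rot: [[0.993, 0.112, 0.025], [0.112, -0.994, -0.007], [0.024, 0.009, -1.0]]
ft_force: [0.2, -0.5, 0.9]
gripper_width: 0.6
```

```bash
python3 hd.py; python3 w.py w20
```

```text
19.02 tcp [0.5906 0.0697 0.3507] a 6.43 tilt along/across -0.0095 0.0243 head z 0.1224 along,across mm [68.29  3.24] tcp [70.47 -2.31] F [ 0.2 -0.5  0.9] M [-0.  0. -0.] g 0.6
19.02 [0.5906 0.0697 0.3507] a 6.43 z [ 0.025 -0.007 -1.   ] F [ 0.2 -0.5  0.9] g 0.6 q [-0.08  0.27  1.62 -0.    1.23  1.38]
```

Call:
jog_arm(
  increments=[
    {"tx": -30,"ty": 0,"tz": -35,"spin": 0,"claw": 0.6},
    {"tx": -30,"ty": 0,"tz": -35,"spin": 0,"claw": 0.6},
    {"tx": 0,"ty": 0,"tz": 0,"spin": 0,"claw": 0.6},
    {"tx": 0,"ty": 0,"tz": 0,"spin": 0,"claw": 0.6},
  ],
)

```text
clock: 19.58
tool_pos: [0.5265, 0.0632, 0.4117]
tcp_rot: [[0.994, 0.111, 0.01], [0.111, -0.994, -0.005], [0.01, 0.006, -1.0]]
ft_force: [-0.1, 0.9, -0.0]
gripper_width: 0.597
```

```bash
python3 hd.py; python3 w.py w21
```

```text
19.57 tcp [0.5265 0.0632 0.4117] a 6.4 tilt along/across -0.0063 0.0096 head z 0.1834 along,across mm [ 70.33 -64.6 ] tcp [ 71.77 -66.79] F [-0.1  0.9 -0. ] M [ 0.05 -0.01 -0.06] g 0.597
19.57 [0.5265 0.0632 0.4117] a 6.4 z [ 0.01  -0.005 -1.   ] F [-0.1  0.9 -0. ] g 0.597 q [-0.1   0.07  1.71 -0.    1.34  1.36]
```

View pics/w20.png

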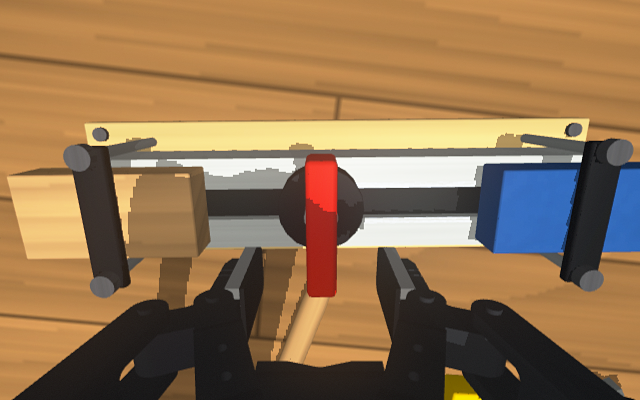

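View pics/w21.png

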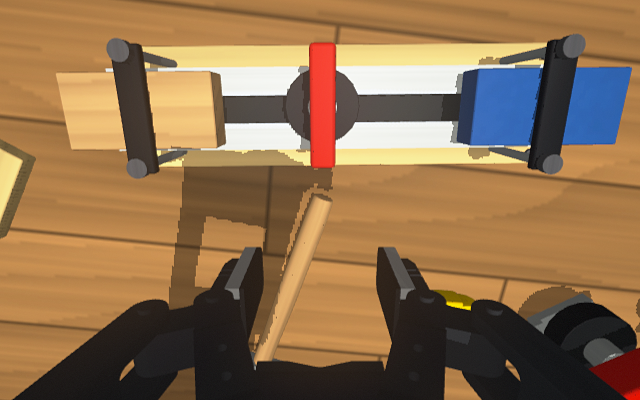

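```bash
python3 - <<'E'
from h import *
a=cv2.imread('pics/w20.png')[145:305,270:370];b=cv2.imread('pics/w21.png')[35:175,270:370]
o=np.zeros((600,800,3),np.uint8);a=cv2.resize(a,None,fx=3.7,fy=3.7,interpolation=2);b=cv2.resize(b,None,fx=4,fy=4,interpolation=2)
o[:a.shape[0],:a.shape[1]]=a;o[:b.shape[0],400:400+b.shape[1]]=b;cv2.imwrite('pics/c2021.png',o)
s=manip.snapshot('side')[:,:,::-1];cv2.imwrite('pics/side2.png',s);cv2.imwrite('pics/side2c.png',cv2.resize(s[150:280,200:360],None,fx=4.6,fy=4.6,interpolation=2))
E
```

```text
(no output)
```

View pics/c2021.png

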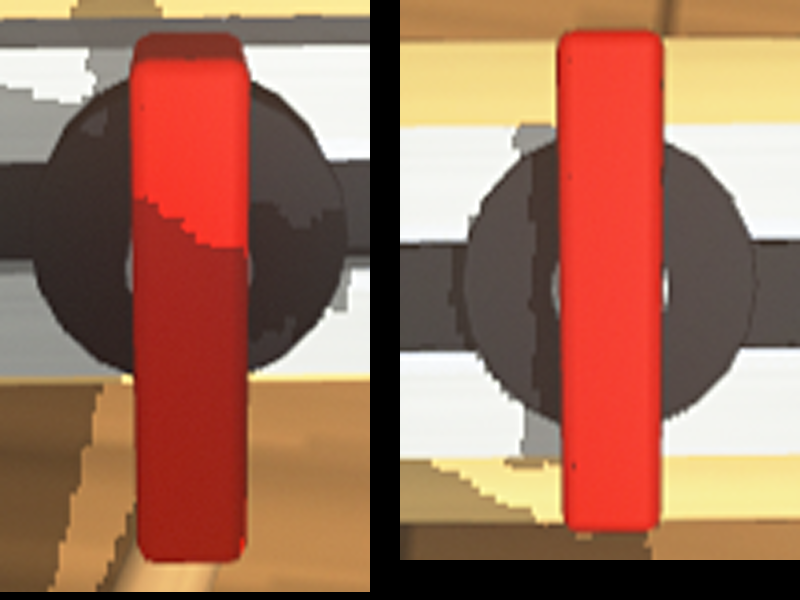

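View pics/side2c.png

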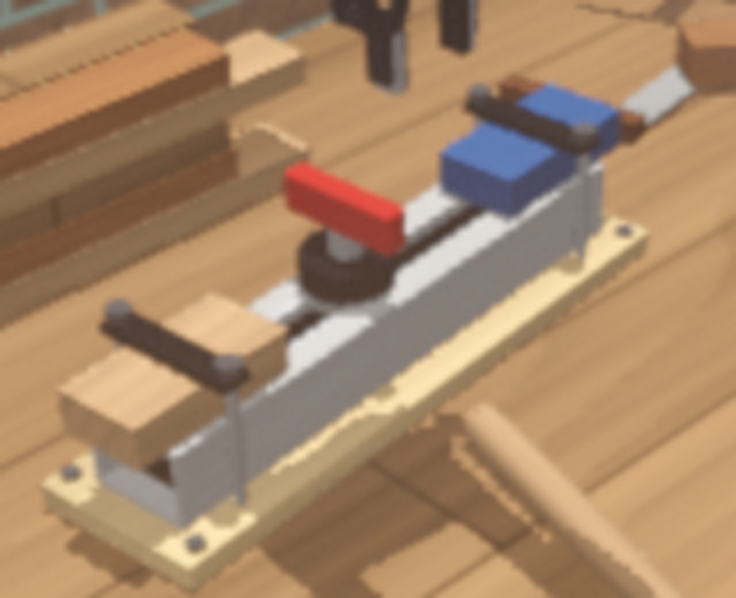

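```bash
python3 - <<'E'
from h import *
A=np.load('w20.npz');B=np.load('w21.npz');C=manip.camera_info('side')
a=np.radians(96.93);u=np.array([np.cos(a),np.sin(a)]);v=np.array([u[1],-u[0]]);o=np.array([.60143,0.])
f=lambda X:(1000*np.array([(X[:2]-o)@u,(X[:2]-o)@v,X[2]])).round(1)
p=np.array([(134,62),(249,60),(245,558),(139,560)])/3.7+[270,145]
q=(np.array([(559,33),(663,33),(658,528),(567,528)])-[400,0])/4+[270,35]
X=[]
for i in range(4):
    x,e=tri([(A,p[i]),(B,q[i])]);X.append(x);print(f(x),np.round(e,4))
X=np.array(X);print('mean',f(X.mean(0)),'len',np.linalg.norm((X[0]+X[1]-X[2]-X[3])/2))
for n,(k,pts) in {'slot21':(B,[(430,242),(430,350),(780,242),(780,350)])}.items():
    for c in pts: print(n,f(onz(k,((c[0]-400)/4+270,c[1]/4+35),.07)))
for z in(.136,.140,.143):print(z,'w20',f(np.mean([onz(A,t,z) for t in p],0)),'w21',f(np.mean([onz(B,t,z) for t in q],0)))
# lengths by plane
for z in(.136,.140,.143):
  for n,k,t in(('20',A,p),('21',B,q)):
    Y=np.array([onz(k,w,z) for w in t]);print(z,n,'len',np.linalg.norm((Y[0]+Y[1]-Y[2]-Y[3])/2).round(4))
# collar bottom/top circle in w21: left 467, right 755 at row 285
l=onz(B,((467-400)/4+270,285/4+35),.099);r=onz(B,((755-400)/4+270,285/4+35),.099);print('collar',f(l),f(r))
# side: project expected points
for zz in(.050,.053):
  print('side collar bottom near/handle top', [((P0-[200,150])*4.6).round(0).tolist() for P0 in proj(C,[[*X.mean(0)[:2],zz+.09],[*X.mean(0)[:2],zz+.026]])])
E
```

```text
[ 76.3  42.7 138.4] [0.0001 0.0001]
[ 59.4  42.7 137.6] [0. 0.]
[ 59.7 -39.7 136.3] [0.0001 0.0001]
[ 76.7 -39.4 137.1] [0.0003 0.0003]
mean [ 68.    1.5 137.4] len 0.08225676380199644
slot21 [106.4  11.2  70. ]
slot21 [107.4 -11.7  70. ]
slot21 [30.2 10.6 70. ]
slot21 [ 29.6 -12.4  70. ]
0.136 w20 [ 68.1   1.2 136. ] w21 [ 68.    1.6 136. ]
0.14 w20 [ 68.1   2.7 140. ] w21 [ 68.1   1.7 140. ]
0.143 w20 [ 68.2   3.8 143. ] w21 [ 68.1   1.8 143. ]
0.136 20 len 0.0823
0.136 21 len 0.0827
0.14 20 len 0.0806
0.14 21 len 0.0813
0.143 20 len 0.0792
0.143 21 len 0.0803
collar [96.2  2.6 99. ] [38.9  2.  99. ]
side collar bottom near/handle top [[341.0, 187.0], [345.0, 277.0]]
side collar bottom near/handle top [[341.0, 182.0], [345.0, 273.0]]
```

Measured handle top is 137.4 mm (143 if seated), about 2 mm off centre across. I'll check the height scale against board and block tops (100 mm) before acting.

```bash
python3 - <<'E'
from h import *
a=cv2.imread('pics/w20.png')[155:270,0:220];b=cv2.imread('pics/w21.png')[60:160,50:235]
o=np.zeros((800,800,3),np.uint8);a=cv2.resize(a,None,fx=3.5,fy=3.5,interpolation=2);b=cv2.resize(b,None,fx=3.9,fy=3.9,interpolation=2)
o[:a.shape[0],:a.shape[1]]=a;o[405:405+b.shape[0],:b.shape[1]]=b;o=cv2.resize(o,(600,600));cv2.imwrite('pics/cbd.png',o)
E
```

```text
(no output)
```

View pics/cbd.png

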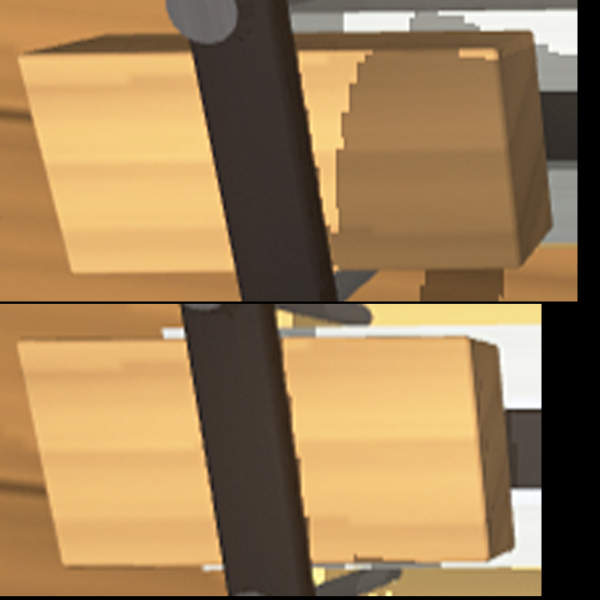

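```bash
python3 - <<'E'
from h import *
A=np.load('w20.npz');B=np.load('w21.npz');C=manip.camera_info('side')
a=np.radians(96.93);u=np.array([np.cos(a),np.sin(a)]);v=np.array([u[1],-u[0]]);o=np.array([.60143,0.])
f=lambda X:(1000*np.array([(X[:2]-o)@u,(X[:2]-o)@v,X[2]])).round(1)
g=lambda x,y:(x/.75/3.5,y/.75/3.5+155)
k=lambda x,y:(x/.75/3.9+50,(y/.75-405)/3.9+60)
for n,p,q in [('end far top',(499,50),(469,338)),('end near top',(519,267),(489,560)),('outer far',(22,58),(20,342)),('outer near',(72,270),(64,565)),('end near bottom',(551,226),(514,549)),('end far bottom',(532,33),(499,347))]:
    x,e=tri([(A,g(*p)),(B,k(*q))]);print(n,f(x),np.round(e,4))
# side-view differential: board/block tops expected at z=.1
W=lambda al,ac,z:[*(o+u*al/1000+v*ac/1000),z]
for n,P0 in [('board end far',W(153.5,30,.1)),('board end near',W(153.5,-30,.1)),('block end far',W(-52,30,.1)),('block near',W(-52,-30,.1)),('handle top + end',W(68,42,.143)),('handle top - end',W(68,-42,.143)),('same .139',W(68,42,.139)),('',W(68,-42,.139))]:
    print(n,((proj(C,[P0])[0]-[200,150])*4.6).round(0))
E
```

```text
end far top [154.5  28.9  97.8] [0.0002 0.0002]
end near top [154.3 -29.5  99.9] [0.0002 0.0002]
outer far [271.5  28.7 100.6] [0.0001 0.0001]
outer near [274.8 -30.   97.4] [0.0003 0.0003]
end near bottom [155.  -30.1  69.6] [0.0001 0.0001]
end far bottom [154.1  28.6  71.7] [0.0003 0.0003]
board end far [209. 290.]
board end near [285. 326.]
block end far [434. 151.]
block near [508. 180.]
handle top + end [291. 161.]
handle top - end [397. 206.]
same .139 [291. 167.]
 [398. 212.]
```

The height scale checks out (board 99, channel 70.6). So the stop is turned but not seated: handle top 138 instead of 143, head about 3 mm toward +x with the stem tilted against that lip. I'll regrip with a vertical tool, press down, shift about −3 mm across and let it rise.

Call:
jog_arm(
  increments=[
    {"tx": 17,"ty": 0,"tz": 0,"spin": -0.008,"claw": 0.7},
    {"tx": 17,"ty": 0,"tz": 0,"spin": 0,"claw": 0.7},
    {"tx": 17,"ty": 0,"tz": 0,"spin": 0,"claw": 0.7},
    {"tx": 17,"ty": 0,"tz": 0,"spin": 0,"claw": 0.7},
    {"tx": 0,"ty": 0,"tz": 0,"spin": 0,"claw": 0.7},
  ],
)

```text
clock: 20.3
tool_pos: [0.5976, 0.0715, 0.4037]
tcp_rot: [[0.993, 0.12, -0.002], [0.12, -0.993, -0.004], [-0.002, 0.004, -1.0]]
ft_force: [-0.9, -0.0, 0.7]
gripper_width: 0.699
```

```bash
python3 hd.py
```

```text
20.3 tcp [0.5976 0.0715 0.4037] a 6.87 tilt along/across -0.0038 -0.002 head z 0.1754 along,across mm [70.55  4.37] tcp [71.41  4.83] F [-0.9 -0.   0.7] M [0.05 0.02 0.02] g 0.699
```

Call:
jog_arm(
  increments=[
    {"tx": 0,"ty": 0,"tz": 35,"spin": 0,"claw": 0.7},
    {"tx": 0,"ty": 0,"tz": -35,"spin": 0,"claw": 0.7},
    {"tx": 0,"ty": 0,"tz": 0,"spin": 0,"claw": 0.7},
  ],
)

```text
clock: 20.68
tool_pos: [0.5968, 0.0715, 0.3998]
tcp_rot: [[0.993, 0.12, -0.008], [0.12, -0.993, -0.004], [-0.008, 0.003, -1.0]]
ft_force: [-0.3, -1.3, 0.2]
gripper_width: 0.697
```

```bash
python3 hd.py
```

```text
20.68 tcp [0.5968 0.0715 0.3998] a 6.89 tilt along/across -0.0027 -0.008 head z 0.1715 along,across mm [70.86  2.2 ] tcp [71.49  4.04] F [-0.3 -1.3  0.2] M [-0.04 -0.04  0.01] g 0.697
```

Call:
jog_arm(
  increments=[
    {"tx": -1.3,"ty": 2.6,"tz": 12,"spin": 0,"claw": 0.7},
    {"tx": 0,"ty": 0,"tz": 12,"spin": 0,"claw": 0.7},
    {"tx": 0,"ty": 0,"tz": 12,"spin": 0,"claw": 0.7},
    {"tx": 0,"ty": 0,"tz": 12,"spin": 0,"claw": 0.7},
    {"tx": 0,"ty": 0,"tz": 12,"spin": 0,"claw": 0.7},
  ],
)

```text
clock: 21.3
tool_pos: [0.5935, 0.0683, 0.3324]
tcp_rot: [[0.993, 0.12, -0.013], [0.12, -0.993, -0.003], [-0.013, 0.002, -1.0]]
ft_force: [-0.7, -0.4, -0.1]
gripper_width: 0.703
```

```bash
python3 hd.py
```

```text
21.3 tcp [0.5935 0.0683 0.3324] a 6.88 tilt along/across -0.0017 -0.0135 head z 0.1042 along,across mm [68.32 -2.74] tcp [68.72  0.33] F [-0.7 -0.4 -0.1] M [ 0.04 -0.06  0.03] g 0.703
```

Call:
jog_arm(
  increments=[
    {"tx": 0,"ty": 0,"tz": 12,"spin": 0,"claw": 0.7},
    {"tx": 0,"ty": 0,"tz": 12,"spin": 0,"claw": 0.7},
    {"tx": 0,"ty": 0,"tz": 12,"spin": 0,"claw": 0.7},
    {"tx": 0,"ty": 0,"tz": 8,"spin": 0,"claw": 0.7},
  ],
)

```text
clock: 21.8
tool_pos: [0.5927, 0.0681, 0.2846]
tcp_rot: [[0.993, 0.12, -0.014], [0.12, -0.993, -0.003], [-0.014, 0.002, -1.0]]
ft_force: [0.4, 0.2, -1.5]
gripper_width: 0.701
```

```bash
python3 hd.py; python3 w.py w22
```

```text
21.8 tcp [0.5927 0.0681 0.2846] a 6.88 tilt along/across -0.0015 -0.0144 head z 0.0563 along,across mm [68.36 -3.71] tcp [68.7  -0.43] F [ 0.4  0.2 -1.5] M [0.01 0.02 0.06] g 0.701
21.8 [0.5927 0.0681 0.2846] a 6.88 z [-0.014 -0.003 -1.   ] F [ 0.4  0.2 -1.5] g 0.701 q [-0.08  0.36  1.64 -0.    1.15  1.37]
```

View pics/w22.png

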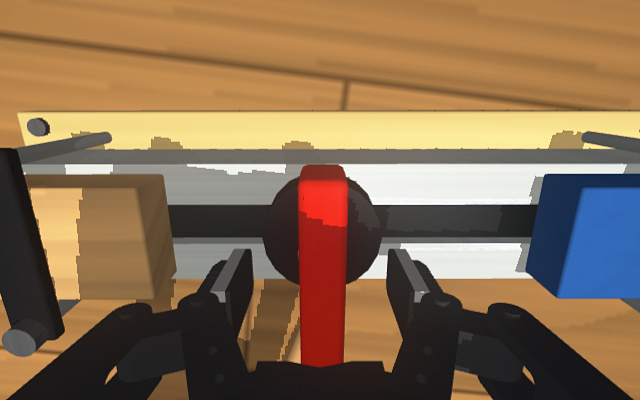

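Call:
jog_arm(
  increments=[
    {"tx": 4,"ty": 0,"tz": 6.5,"spin": 0,"claw": 0.7},
    {"tx": 0,"ty": 0,"tz": 0,"spin": 0,"claw": 0.3},
    {"tx": 0,"ty": 0,"tz": 0,"spin": 0,"claw": 0.1},
    {"tx": 0,"ty": 0,"tz": 0,"spin": 0,"claw": 0.1},
    {"tx": 0,"ty": 0,"tz": 0,"spin": 0,"claw": 0.1},
  ],
  grip_force=60,
)

```text
clock: 22.48
tool_pos: [0.597, 0.0685, 0.2775]
tcp_rot: [[0.993, 0.12, -0.014], [0.12, -0.993, -0.004], [-0.014, 0.002, -1.0]]
ft_force: [-0.5, 0.2, -2.3]
gripper_width: 0.22
```

```bash
python3 hd.py
```

```text
22.48 tcp [0.597  0.0685 0.2775] a 6.88 tilt along/across -0.0019 -0.014 head z 0.0492 along,across mm [68.06  0.72] tcp [68.49  3.91] F [-0.5  0.2 -2.3] M [ 0.   -0.04  0.04] g 0.22
```

Call:
jog_arm(
  increments=[
    {"tx": 0,"ty": 0,"tz": 2.5,"spin": 0,"claw": 0.1},
    {"tx": -2,"ty": 0,"tz": 0.8,"spin": 0,"claw": 0.1},
    {"tx": -2,"ty": 0,"tz": 0.8,"spin": 0,"claw": 0.1},
  ],
)

```text
clock: 22.85
tool_pos: [0.5951, 0.0682, 0.2774]
tcp_rot: [[0.993, 0.12, -0.005], [0.12, -0.993, -0.003], [-0.005, 0.002, -1.0]]
ft_force: [1.4, 1.0, 3.8]
gripper_width: 0.218
```

```bash
python3 hd.py
```

```text
22.85 tcp [0.5951 0.0682 0.2774] a 6.87 tilt along/across -0.0025 -0.0052 head z 0.0491 along,across mm [67.89  0.74] tcp [68.45  1.93] F [1.4 1.  3.8] M [ 0.2  -0.3  -0.02] g 0.218
```

Call:
jog_arm(
  increments=[
    {"tx": -2,"ty": 0,"tz": 3,"spin": 0,"claw": 0.1},
    {"tx": -2.5,"ty": 0,"tz": 1,"spin": 0,"claw": 0.1},
  ],
)

```text
clock: 23.1
tool_pos: [0.5924, 0.0678, 0.2762]
tcp_rot: [[0.993, 0.119, 0.003], [0.119, -0.993, -0.003], [0.003, 0.003, -1.0]]
ft_force: [3.5, 2.4, 5.3]
gripper_width: 0.217
```

```bash
python3 hd.py
```

```text
23.1 tcp [0.5924 0.0678 0.2762] a 6.85 tilt along/across -0.0029 0.003 head z 0.0479 along,across mm [67.75 -0.12] tcp [68.42 -0.8 ] F [3.5 2.4 5.3] M [ 0.21 -0.46  0.02] g 0.217
```

Call:
jog_arm(
  increments=[
    {"tx": -5,"ty": 0,"tz": 1,"spin": 0,"claw": 0.1},
  ],
)

```text
clock: 23.22
tool_pos: [0.5886, 0.0673, 0.2768]
tcp_rot: [[0.993, 0.119, 0.008], [0.119, -0.993, -0.002], [0.008, 0.003, -1.0]]
ft_force: [3.9, 0.7, 6.5]
gripper_width: 0.216
```

```bash
python3 hd.py
```

```text
23.23 tcp [0.5886 0.0673 0.2768] a 6.85 tilt along/across -0.0033 0.0081 head z 0.0485 along,across mm [67.64 -2.78] tcp [68.4  -4.63] F [3.9 0.7 6.5] M [ 0.22 -0.79  0.02] g 0.216
```

Call:
jog_arm(
  increments=[
    {"tx": -1,"ty": 0,"tz": -4,"spin": 0,"claw": 0.1},
  ],
)

```text
clock: 23.35
tool_pos: [0.5881, 0.0673, 0.2806]
tcp_rot: [[0.993, 0.119, 0.012], [0.119, -0.993, -0.002], [0.012, 0.003, -1.0]]
ft_force: [15.7, 0.0, -32.5]
gripper_width: 0.216
```

```bash
python3 hd.py
```

```text
23.35 tcp [0.5881 0.0673 0.2806] a 6.83 tilt along/across -0.0035 0.0116 head z 0.0524 along,across mm [67.58 -2.44] tcp [68.38 -5.09] F [ 15.7   0.  -32.5] M [ 0.25 -2.65  0.06] g 0.216
```

It rose 2–3 mm higher before blocking, so it may now be seated against its lips. I'll unload, open and measure again.

Call:
jog_arm(
  increments=[
    {"tx": 1,"ty": 0,"tz": 2,"spin": 0,"claw": 0.1},
  ],
)

```text
clock: 23.48
tool_pos: [0.5895, 0.0674, 0.2792]
tcp_rot: [[0.993, 0.119, 0.014], [0.119, -0.993, -0.002], [0.013, 0.004, -1.0]]
ft_force: [2.4, 1.5, 4.6]
gripper_width: 0.212
```

```bash
python3 hd.py
```

```text
23.48 tcp [0.5895 0.0674 0.2792] a 6.83 tilt along/across -0.0036 0.0134 head z 0.0509 along,across mm [67.55 -0.61] tcp [68.37 -3.66] F [2.4 1.5 4.6] M [ 0.23 -0.33  0.07] g 0.212
```

Call:
jog_arm(
  increments=[
    {"tx": 0,"ty": 0,"tz": 0,"spin": 0,"claw": 0.3},
    {"tx": 0,"ty": 0,"tz": 0,"spin": 0,"claw": 0.5},
    {"tx": 0,"ty": 0,"tz": -30,"spin": 0,"claw": 0.6},
    {"tx": 0,"ty": 0,"tz": -40,"spin": 0,"claw": 0.6},
    {"tx": 0,"ty": 0,"tz": 0,"spin": 0,"claw": 0.6},
  ],
)

```text
clock: 24.1
tool_pos: [0.5865, 0.0676, 0.3474]
tcp_rot: [[0.993, 0.119, 0.002], [0.119, -0.993, -0.002], [0.002, 0.002, -1.0]]
ft_force: [0.1, 0.5, -0.3]
gripper_width: 0.595
```

```bash
python3 hd.py; python3 w.py w23
```

```text
24.1 tcp [0.5865 0.0676 0.3474] a 6.84 tilt along/across -0.0021 0.0018 head z 0.1191 along,across mm [68.37 -6.22] tcp [68.86 -6.63] F [ 0.1  0.5 -0.3] M [0.03 0.03 0.02] g 0.595
24.1 [0.5865 0.0676 0.3474] a 6.84 z [ 0.002 -0.002 -1.   ] F [ 0.1  0.5 -0.3] g 0.595 q [-0.09  0.27  1.62 -0.    1.25  1.37]
```

Call:
jog_arm(
  increments=[
    {"tx": -30,"ty": 0,"tz": -30,"spin": 0,"claw": 0.6},
    {"tx": -30,"ty": 0,"tz": -30,"spin": 0,"claw": 0.6},
    {"tx": 0,"ty": 0,"tz": 0,"spin": 0,"claw": 0.6},
    {"tx": 0,"ty": 0,"tz": 0,"spin": 0,"claw": 0.6},
  ],
)

```text
clock: 24.65
tool_pos: [0.5231, 0.0603, 0.3986]
tcp_rot: [[0.993, 0.119, -0.017], [0.119, -0.993, -0.0], [-0.016, -0.002, -1.0]]
ft_force: [0.1, 0.2, -0.3]
gripper_width: 0.601
```

```bash
python3 hd.py; python3 w.py w24; python3 - <<'E'
from h import *
a=cv2.imread('pics/w23.png')[145:305,270:370];b=cv2.imread('pics/w24.png')[35:175,270:370]
o=np.zeros((600,800,3),np.uint8);a=cv2.resize(a,None,fx=3.7,fy=3.7,interpolation=2);b=cv2.resize(b,None,fx=4,fy=4,interpolation=2)
o[:a.shape[0],:a.shape[1]]=a;o[:b.shape[0],400:400+b.shape[1]]=b;cv2.imwrite('pics/c2324.png',o)
s=manip.snapshot('side')[:,:,::-1];cv2.imwrite('pics/side3.png',s);cv2.imwrite('pics/side3c.png',cv2.resize(s[150:280,200:360],None,fx=4.6,fy=4.6,interpolation=2))
E
```

```text
24.65 tcp [0.5231 0.0603 0.3986] a 6.83 tilt along/across 0.0016 -0.0164 head z 0.1703 along,across mm [ 69.7  -74.23] tcp [ 69.34 -70.48] F [ 0.1  0.2 -0.3] M [-0.03 -0.    0.04] g 0.601
24.65 [0.5231 0.0603 0.3986] a 6.83 z [-0.017 -0.    -1.   ] F [ 0.1  0.2 -0.3] g 0.601 q [-0.11  0.08  1.73 -0.    1.35  1.34]
```

View pics/c2324.png

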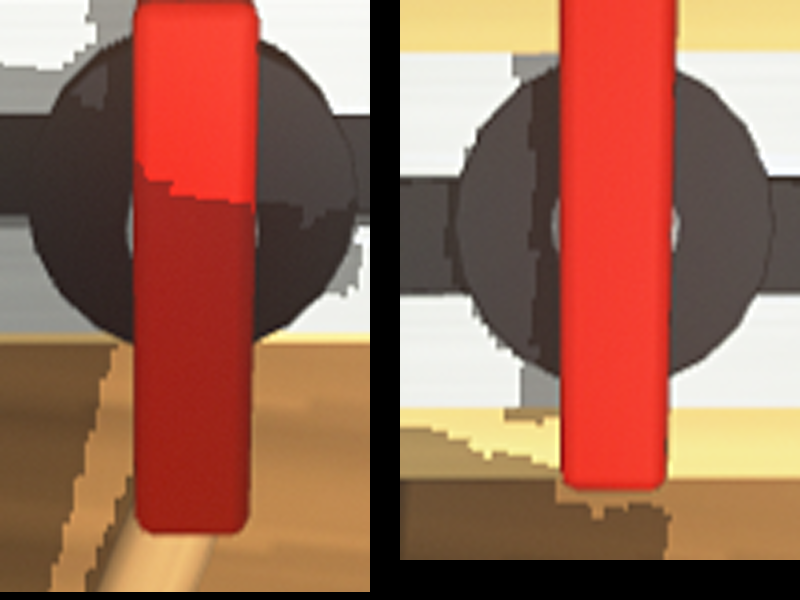

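View pics/side3c.png

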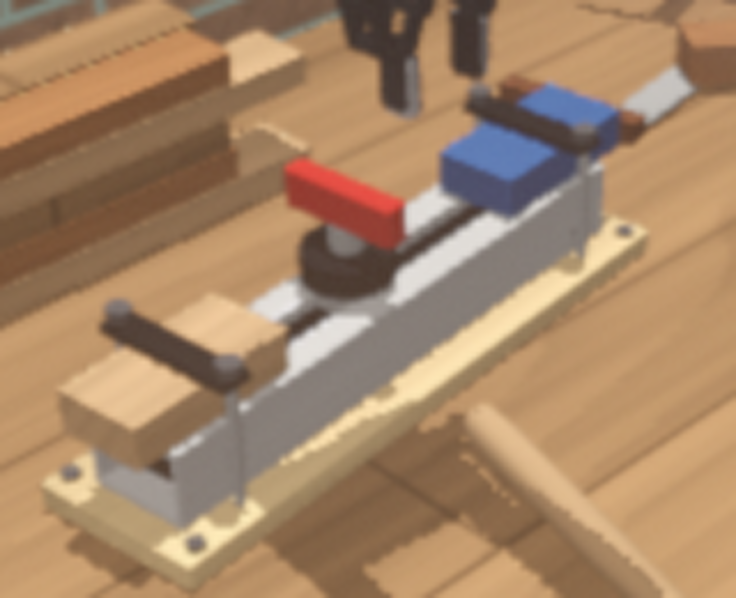

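In the side view the handle rose about 7 crop pixels (≈4.5 mm), consistent with seating. Confirming by triangulation.

```bash
python3 - <<'E'
from h import *
A=np.load('w23.npz');B=np.load('w24.npz')
im=cv2.imread('pics/w24.png');h=cv2.cvtColor(im,cv2.COLOR_BGR2HSV);m=((h[:,:,0]<5)|(h[:,:,0]>173))&(h[:,:,1]>170)&(h[:,:,2]>120)
ys,xs=np.where(m[:180,250:400]);print(ys.min(),ys.max())
for r in (ys.min()+3,ys.max()-3): print(r,xs[ys==r].min()+250,xs[ys==r].max()+250)
a=np.radians(96.93);u=np.array([np.cos(a),np.sin(a)]);v=np.array([u[1],-u[0]]);o=np.array([.60143,0.])
f=lambda X:(1000*np.array([(X[:2]-o)@u,(X[:2]-o)@v,X[2]])).round(1)
y0=ys.min()-.5;x=xs[ys==ys.min()+3]+250
p=np.array([(134,5),(258,4),(248,532),(137,532)])/3.7+[270,145]
q=np.array([(x.min()-.5,y0),(x.max()+.5,y0),(265/4+270,489/4+35),(163/4+270,489/4+35)])
X=[]
for i in range(4):
    z,e=tri([(A,p[i]),(B,q[i])]);X.append(z);print(f(z),np.round(e,4))
X=np.array(X);print('mean',f(X.mean(0)),'len',np.linalg.norm((X[0]+X[1]-X[2]-X[3])/2))
for rr,xx in((177,430),(293,430),(177,790),(293,790)): print('slot',f(onz(B,((xx-400)/4+270,rr/4+35),.07)))
for r,l,R in((222,458,774),):print('collar',f(onz(B,((l-400)/4+270,r/4+35),.099)),f(onz(B,((R-400)/4+270,r/4+35),.099)))
E
```

```text
18 156
21 311 338
153 311 335
[ 75.9  43.  143.6] [0.0001 0.0001]
[ 59.3  43.1 143.2] [0.0001 0.0001]
[ 59.4 -40.1 140.4] [0.0001 0.0001]
[ 76.6 -40.1 140.3] [0.0001 0.0001]
mean [ 67.8   1.5 141.9] len 0.08318184987733068
slot [105.   11.2  70. ]
slot [105.8 -11.7  70. ]
slot [31.4 11.1 70. ]
slot [ 30.5 -11.8  70. ]
collar [96.7  2.4 99. ] [37.9  2.3 99. ]
```

The handle top is at 141.9 mm (143 expected, scale reads about 1 low), so it is seated under the lips. A 32 N pull also didn't draw it out. Next I close the fingers, go to the block side and turn the tool so the finger sides push low on the collar.

Call:
jog_arm(
  increments=[
    {"tx": 18,"ty": 13.5,"tz": 0,"spin": 0,"claw": 0.4},
    {"tx": 18,"ty": 13.5,"tz": 0,"spin": 0,"claw": 0.2},
    {"tx": 18,"ty": 13.5,"tz": 0,"spin": 0,"claw": 0},
    {"tx": 17,"ty": 13.5,"tz": 0,"spin": 0,"claw": 0},
    {"tx": 0,"ty": 0,"tz": 0,"spin": -0.15,"claw": 0},
  ],
  grip_force=60,
)

```text
clock: 25.38
tool_pos: [0.6041, 0.0141, 0.3892]
tcp_rot: [[0.963, 0.27, -0.027], [0.27, -0.963, 0.001], [-0.026, -0.009, -1.0]]
ft_force: [0.1, 0.6, 0.3]
gripper_width: 0.001
```

Call:
jog_arm(
  increments=[
    {"tx": 0,"ty": 0,"tz": 0,"spin": -0.178,"claw": 0},
    {"tx": 0,"ty": 0,"tz": 0,"spin": -0.178,"claw": 0},
    {"tx": 0,"ty": 0,"tz": 0,"spin": -0.178,"claw": 0},
    {"tx": 0,"ty": 0,"tz": 0,"spin": -0.178,"claw": 0},
    {"tx": 0,"ty": 0,"tz": 0,"spin": -0.178,"claw": 0},
  ],
)

```text
clock: 26.0
tool_pos: [0.6061, 0.0136, 0.38]
tcp_rot: [[0.369, 0.929, -0.039], [0.929, -0.369, 0.004], [-0.011, -0.038, -0.999]]
ft_force: [-1.5, -0.2, -0.3]
gripper_width: 0.003
```

Call:
jog_arm(
  increments=[
    {"tx": 0,"ty": 0,"tz": 0,"spin": -0.178,"claw": 0},
    {"tx": 0,"ty": 0,"tz": 0,"spin": -0.178,"claw": 0},
    {"tx": 0,"ty": 0,"tz": 0,"spin": -0.17,"claw": 0},
  ],
)

```text
clock: 26.38
tool_pos: [0.6069, 0.0136, 0.3746]
tcp_rot: [[-0.165, 0.985, -0.046], [0.986, 0.165, 0.005], [0.012, -0.045, -0.999]]
ft_force: [0.8, -0.7, 0.1]
gripper_width: 0.002
```

```bash
sed -i "s/'F',np.round/'TIP',(np.array([*f(p+.173*T[:,2]),(p+.173*T[:,2])[2]])*1000).round(1),'F',np.round/" hd.py; python3 hd.py
```

```text
26.38 tcp [0.6069 0.0136 0.3746] a 99.49 tilt along/across 0.0104 -0.0454 head z 0.1466 along,across mm [15.22 -3.26] tcp [12.85  7.11] TIP [ 14.6  -0.7 201.8] F [ 0.8 -0.7  0.1] M [-0.02  0.01  0.01] g 0.002
```

Call:
jog_arm(
  increments=[
    {"tx": 0,"ty": 0,"tz": -35,"spin": 0.045,"claw": 0},
    {"tx": 0,"ty": 0,"tz": 35,"spin": 0,"claw": 0},
    {"tx": 0,"ty": 0,"tz": 0,"spin": 0,"claw": 0},
  ],
)

```text
clock: 26.75
tool_pos: [0.6077, 0.0137, 0.3699]
tcp_rot: [[-0.121, 0.991, -0.053], [0.993, 0.122, 0.006], [0.013, -0.052, -0.999]]
ft_force: [0.6, -0.1, -0.9]
gripper_width: -0.003
```

```bash
python3 hd.py
```

```text
26.75 tcp [0.6077 0.0137 0.3699] a 96.97 tilt along/across 0.0125 -0.0523 head z 0.1419 along,across mm [15.65 -4.04] tcp [12.79  7.9 ] TIP [ 15.   -1.1 197.1] F [ 0.6 -0.1 -0.9] M [-0.02  0.01  0.03] g -0.003
```

Call:
jog_arm(
  increments=[
    {"tx": 0,"ty": 0,"tz": -35,"spin": 0,"claw": 0},
    {"tx": 0,"ty": 0,"tz": 35,"spin": 0,"claw": 0},
    {"tx": 0,"ty": 0,"tz": 0,"spin": 0,"claw": 0},
  ],
)

```text
clock: 27.12
tool_pos: [0.6092, 0.0135, 0.3708]
tcp_rot: [[-0.121, 0.991, -0.054], [0.993, 0.122, 0.006], [0.013, -0.053, -0.999]]
ft_force: [0.1, -0.2, -0.1]
gripper_width: 0.001
```

```bash
python3 hd.py
```

```text
27.12 tcp [0.6092 0.0135 0.3708] a 96.97 tilt along/across 0.0127 -0.0531 head z 0.1429 along,across mm [15.37 -2.78] tcp [12.46  9.34] TIP [ 14.7   0.2 198.1] F [ 0.1 -0.2 -0.1] M [-0.02 -0.07  0.02] g 0.001
```

Call:
jog_arm(
  increments=[
    {"tx": 0,"ty": 0,"tz": 35,"spin": 0,"claw": 0},
    {"tx": 0,"ty": 0,"tz": 25,"spin": 0,"claw": 0},
    {"tx": 0,"ty": 0,"tz": 0,"spin": 0,"claw": 0},
  ],
)

```text
clock: 27.5
tool_pos: [0.6088, 0.0135, 0.315]
tcp_rot: [[-0.122, 0.991, -0.048], [0.993, 0.122, 0.005], [0.011, -0.047, -0.999]]
ft_force: [0.9, -0.2, 0.6]
gripper_width: 0.0
```

```bash
python3 hd.py; python3 w.py w25
```

```text
27.5 tcp [0.6088 0.0135 0.315 ] a 96.98 tilt along/across 0.0109 -0.0467 head z 0.087 along,across mm [15.02 -1.74] tcp [12.53  8.93] TIP [ 14.4   0.8 142.2] F [ 0.9 -0.2  0.6] M [ 0.   -0.04  0.03] g 0.0
27.5 [0.6088 0.0135 0.315 ] a 96.98 z [-0.048  0.005 -0.999] F [ 0.9 -0.2  0.6] g 0.0 q [-0.17  0.36  1.58 -0.    1.25 -0.29]
```

View pics/w25.png

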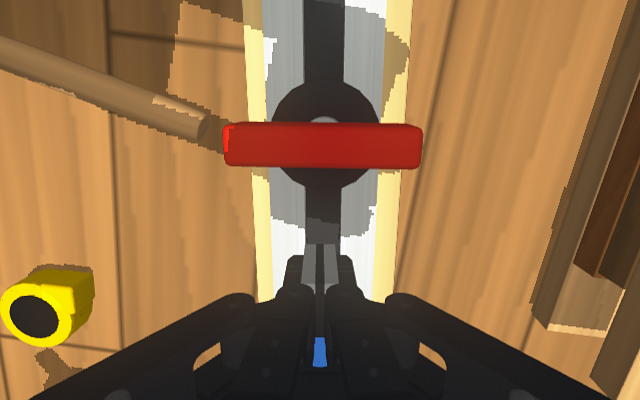

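The fingers are behind the collar, centred on the slot at column 320. The handle is crosswise at row 145 and the slot runs on toward the board. I'll lower to collar height.

Call:
jog_arm(
  increments=[
    {"tx": 0,"ty": 0,"tz": 20,"spin": 0,"claw": 0},
    {"tx": 0,"ty": 0,"tz": 20,"spin": 0,"claw": 0},
    {"tx": 0,"ty": 0,"tz": 12,"spin": 0,"claw": 0},
    {"tx": 0,"ty": 0,"tz": 0,"spin": 0,"claw": 0},
  ],
)

```text
clock: 28.05
tool_pos: [0.6081, 0.0135, 0.2639]
tcp_rot: [[-0.122, 0.992, -0.041], [0.993, 0.122, 0.004], [0.009, -0.041, -0.999]]
ft_force: [0.0, 0.4, 0.5]
gripper_width: -0.002
```

```bash
python3 hd.py
```

```text
28.05 tcp [0.6081 0.0135 0.2639] a 96.99 tilt along/across 0.0091 -0.0407 head z 0.0358 along,across mm [14.7  -1.02] tcp [12.63  8.27] TIP [14.2  1.2 91.1] F [0.  0.4 0.5] M [ 0.02 -0.04 -0.03] g -0.002
```

Call:
jog_arm(
  increments=[
    {"tx": 0,"ty": 0,"tz": 8,"spin": 0,"claw": 0},
    {"tx": 6,"ty": 0,"tz": 0,"spin": 0,"claw": 0},
    {"tx": 4,"ty": 0,"tz": 0,"spin": 0,"claw": 0},
  ],
)

```text
clock: 28.42
tool_pos: [0.6069, 0.0238, 0.2562]
tcp_rot: [[-0.121, 0.992, -0.04], [0.993, 0.121, 0.004], [0.009, -0.04, -0.999]]
ft_force: [0.4, 0.1, 0.5]
gripper_width: 0.002
```

```bash
python3 hd.py; python3 w.py w26
```

```text
28.43 tcp [0.6069 0.0238 0.2562] a 96.96 tilt along/across 0.0088 -0.0395 head z 0.0281 along,across mm [24.95 -0.72] tcp [22.94  8.3 ] TIP [24.5  1.5 83.3] F [0.4 0.1 0.5] M [ 0.06 -0.   -0.03] g 0.002
28.43 [0.6069 0.0238 0.2562] a 96.96 z [-0.04   0.004 -0.999] F [0.4 0.1 0.5] g 0.002 q [-0.16  0.43  1.61 -0.    1.14 -0.28]
```

View pics/w26.png

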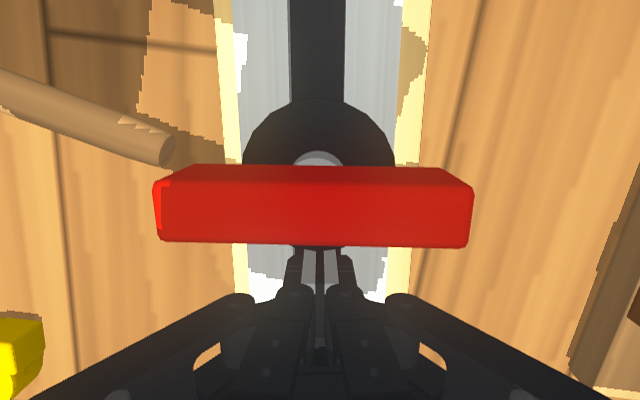

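Call:
jog_arm(
  increments=[
    {"tx": 5,"ty": 0,"tz": 0,"spin": 0,"claw": 0},
    {"tx": 6,"ty": 0,"tz": 0,"spin": 0,"claw": 0},
    {"tx": 6,"ty": 0,"tz": 0,"spin": 0,"claw": 0},
  ],
)

```text
clock: 28.85
tool_pos: [0.6057, 0.0406, 0.2585]
tcp_rot: [[-0.122, 0.992, -0.036], [0.993, 0.122, 0.001], [0.005, -0.036, -0.999]]
ft_force: [-0.0, -3.5, 3.2]
gripper_width: 0.003
```

```bash
python3 hd.py; python3 w.py w27
```

```text
28.85 tcp [0.6057 0.0406 0.2585] a 96.98 tilt along/across 0.0049 -0.0359 head z 0.0304 along,across mm [40.95  0.99] tcp [39.82  9.19] TIP [40.7  3.  85.6] F [-0.  -3.5  3.2] M [-0.68  0.05  0.04] g 0.003
28.85 [0.6057 0.0406 0.2585] a 96.98 z [-0.036  0.001 -0.999] F [-0.  -3.5  3.2] g 0.003 q [-0.13  0.42  1.61 -0.    1.14 -0.25]
```

View pics/w27.png

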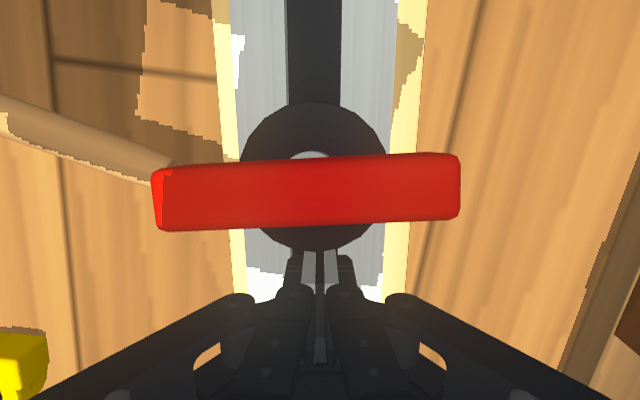

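The stop slides at 3.5 N, but the handle yaws about 3° because I push right of centre (collar centre ≈ col 313). I'll shift the pusher left and a little lower.

Call:
jog_arm(
  increments=[
    {"tx": -1.5,"ty": 0,"tz": 0,"spin": 0,"claw": 0},
    {"tx": 0,"ty": -5.5,"tz": 2,"spin": 0,"claw": 0},
    {"tx": 5,"ty": 0,"tz": 0,"spin": 0,"claw": 0},
    {"tx": 6,"ty": 0,"tz": 0,"spin": 0,"claw": 0},
  ],
)

```text
clock: 29.4
tool_pos: [0.5987, 0.0501, 0.2567]
tcp_rot: [[-0.121, 0.992, -0.035], [0.993, 0.121, 0.001], [0.005, -0.035, -0.999]]
ft_force: [0.9, -3.2, 3.0]
gripper_width: 0.002
```

```bash
python3 hd.py; python3 w.py w28
```

```text
29.4 tcp [0.5987 0.0501 0.2567] a 96.96 tilt along/across 0.0052 -0.035 head z 0.0286 along,across mm [51.27 -4.68] tcp [50.09  3.32] TIP [51.  -2.7 83.8] F [ 0.9 -3.2  3. ] M [-0.7  -0.08 -0.01] g 0.002
29.4 [0.5987 0.0501 0.2567] a 96.96 z [-0.035  0.001 -0.999] F [ 0.9 -3.2  3. ] g 0.002 q [-0.11  0.41  1.63 -0.    1.13 -0.23]
```

View pics/w28.png

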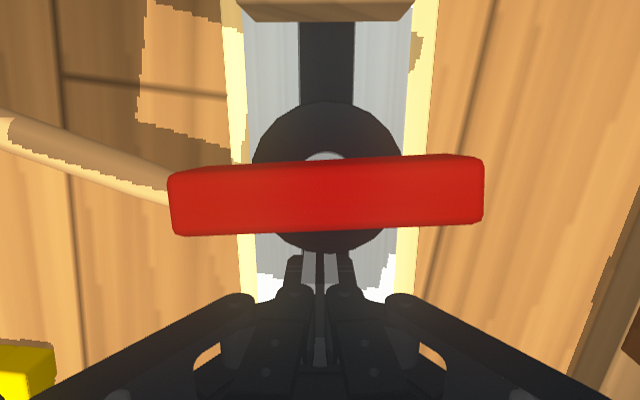

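Call:
jog_arm(
  increments=[
    {"tx": 6,"ty": 0,"tz": 0.5,"spin": 0,"claw": 0},
    {"tx": 6,"ty": 0,"tz": 0.5,"spin": 0,"claw": 0},
    {"tx": 5,"ty": 0,"tz": 0.5,"spin": 0,"claw": 0},
  ],
)

```text
clock: 29.82
tool_pos: [0.5963, 0.0689, 0.2553]
tcp_rot: [[-0.122, 0.992, -0.036], [0.993, 0.122, 0.001], [0.006, -0.035, -0.999]]
ft_force: [0.6, -3.0, 2.7]
gripper_width: 0.001
```

```bash
python3 hd.py; python3 w.py w29
```

```text
29.82 tcp [0.5963 0.0689 0.2553] a 97.0 tilt along/across 0.0055 -0.0352 head z 0.0271 along,across mm [70.32 -4.81] tcp [69.05  3.23] TIP [70.  -2.9 82.4] F [ 0.6 -3.   2.7] M [-0.61 -0.09  0.05] g 0.001
29.82 [0.5963 0.0689 0.2553] a 97.0 z [-0.036  0.001 -0.999] F [ 0.6 -3.   2.7] g 0.001 q [-0.08  0.42  1.64 -0.    1.13 -0.2 ]
```

View pics/w29.png

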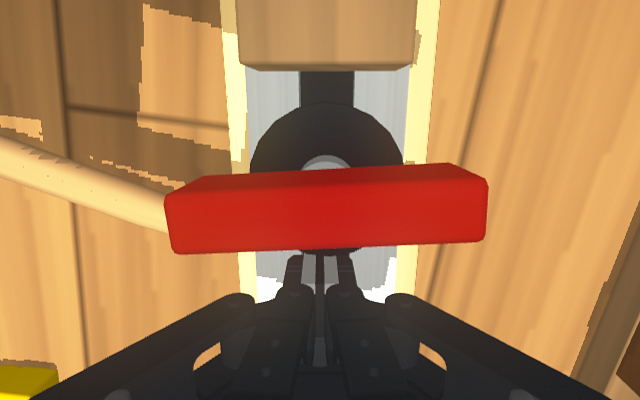

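Call:
jog_arm(
  increments=[
    {"tx": 5,"ty": 0,"tz": 0.3,"spin": 0,"claw": 0},
    {"tx": 3,"ty": 0,"tz": 0.3,"spin": 0,"claw": 0},
  ],
)

```text
clock: 30.12
tool_pos: [0.595, 0.0781, 0.2545]
tcp_rot: [[-0.122, 0.992, -0.036], [0.992, 0.122, 0.002], [0.006, -0.036, -0.999]]
ft_force: [-0.0, -3.6, 2.6]
gripper_width: -0.001
```

```bash
python3 hd.py; python3 w.py w30
```

```text
30.12 tcp [0.595  0.0781 0.2545] a 97.02 tilt along/across 0.0063 -0.0357 head z 0.0263 along,across mm [79.74 -5.11] tcp [78.31  3.05] TIP [79.4 -3.1 81.6] F [-0.  -3.6  2.6] M [-0.58 -0.06  0.05] g -0.001
30.12 [0.595  0.0781 0.2545] a 97.02 z [-0.036  0.002 -0.999] F [-0.  -3.6  2.6] g -0.001 q [-0.07  0.42  1.64 -0.    1.13 -0.19]
```

View pics/w30.png

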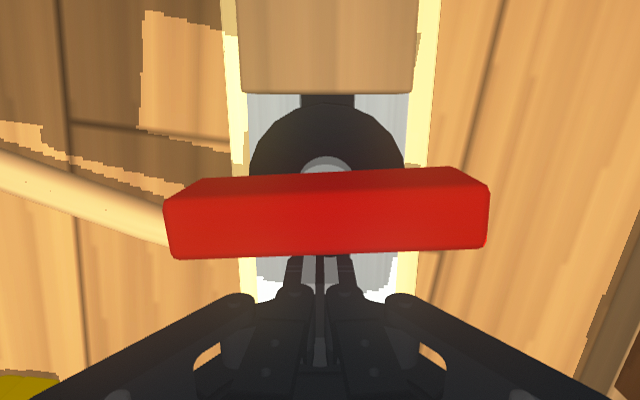

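About 10 px (≈4 mm) of gap remains (board edge row 93, collar edge row 103).

Call:
jog_arm(
  increments=[
    {"tx": 1.5,"ty": 0,"tz": 0.2,"spin": 0,"claw": 0},
    {"tx": 1,"ty": 0,"tz": 0.2,"spin": 0,"claw": 0},
  ],
)

```text
clock: 30.42
tool_pos: [0.5946, 0.081, 0.2541]
tcp_rot: [[-0.122, 0.992, -0.036], [0.992, 0.123, 0.002], [0.006, -0.036, -0.999]]
ft_force: [0.7, -4.0, 2.9]
gripper_width: -0.005
```

```bash
python3 hd.py; python3 w.py w31; python3 -c "
import cv2
im=cv2.imread('pics/w31.png')[80:130,230:420];cv2.imwrite('pics/c31.png',cv2.resize(im,None,fx=4,fy=4,interpolation=2))"
```

```text
30.43 tcp [0.5946 0.081  0.2541] a 97.03 tilt along/across 0.0064 -0.0357 head z 0.0259 along,across mm [82.66 -5.13] tcp [81.2   3.02] TIP [82.3 -3.2 81.2] F [ 0.7 -4.   2.9] M [-0.52 -0.07  0.  ] g -0.005
30.43 [0.5946 0.081  0.2541] a 97.03 z [-0.036  0.002 -0.999] F [ 0.7 -4.   2.9] g -0.005 q [-0.06  0.42  1.64 -0.    1.12 -0.18]
```

View pics/c31.png

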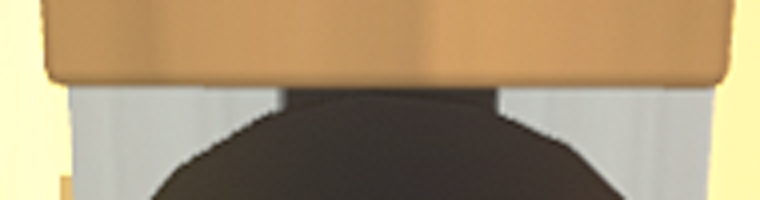

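The remaining gap is about 2.5 px (≈1 mm). Small steps now, watching force.

Call:
jog_arm(
  increments=[
    {"tx": 0.6,"ty": 0,"tz": 0.2,"spin": 0,"claw": 0},
  ],
)

```text
clock: 30.6
tool_pos: [0.5946, 0.0813, 0.2539]
tcp_rot: [[-0.122, 0.992, -0.036], [0.992, 0.122, 0.001], [0.006, -0.036, -0.999]]
ft_force: [1.0, -5.6, 3.3]
gripper_width: 0.004
```

```bash
python3 hd.py
```

```text
30.6 tcp [0.5946 0.0813 0.2539] a 97.03 tilt along/across 0.0057 -0.0356 head z 0.0258 along,across mm [82.88 -5.07] tcp [81.56  3.06] TIP [82.6 -3.1 81. ] F [ 1.  -5.6  3.3] M [-0.98  0.02  0.06] g 0.004
```

Call:
jog_arm(
  increments=[
    {"tx": 0.6,"ty": 0,"tz": 0.2,"spin": 0,"claw": 0},
  ],
)

```text
clock: 30.72
tool_pos: [0.5946, 0.0815, 0.2539]
tcp_rot: [[-0.122, 0.992, -0.036], [0.992, 0.122, 0.0], [0.005, -0.036, -0.999]]
ft_force: [0.1, -5.2, 3.8]
gripper_width: -0.001
```

```bash
python3 hd.py
```

```text
30.73 tcp [0.5946 0.0815 0.2539] a 97.02 tilt along/across 0.0048 -0.0357 head z 0.0258 along,across mm [82.77 -5.06] tcp [81.68  3.08] TIP [82.5 -3.1 81. ] F [ 0.1 -5.2  3.8] M [-0.84 -0.03 -0.01] g -0.001
```

Call:
jog_arm(
  increments=[
    {"tx": 0.6,"ty": 0,"tz": 0.2,"spin": 0,"claw": 0},
  ],
)

```text
clock: 30.85
tool_pos: [0.5946, 0.0816, 0.2539]
tcp_rot: [[-0.122, 0.992, -0.036], [0.993, 0.122, -0.0], [0.004, -0.036, -0.999]]
ft_force: [0.6, -4.5, 4.4]
gripper_width: -0.003
```

```bash
python3 hd.py; python3 w.py w32; python3 -c "
import cv2
im=cv2.imread('pics/w32.png')[80:130,230:420];cv2.imwrite('pics/c32.png',cv2.resize(im,None,fx=4,fy=4,interpolation=2))"
```

```text
30.85 tcp [0.5946 0.0816 0.2539] a 97.01 tilt along/across 0.004 -0.0357 head z 0.0257 along,across mm [82.73 -5.06] tcp [81.82  3.09] TIP [82.5 -3.1 81. ] F [ 0.6 -4.5  4.4] M [-0.77  0.05  0.01] g -0.003
30.85 [0.5946 0.0816 0.2539] a 97.01 z [-0.036 -0.    -0.999] F [ 0.6 -4.5  4.4] g -0.003 q [-0.06  0.42  1.64 -0.    1.12 -0.18]
```

View pics/c32.png

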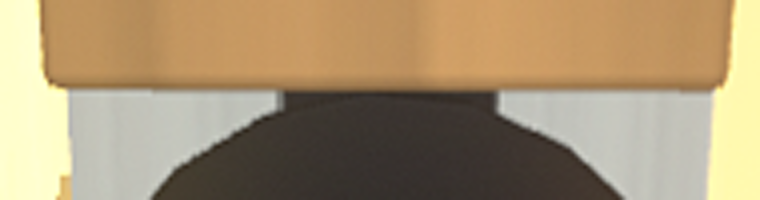

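Call:
jog_arm(
  increments=[
    {"tx": 1.2,"ty": 0,"tz": 0.2,"spin": 0,"claw": 0},
  ],
)

```text
clock: 31.02
tool_pos: [0.5946, 0.082, 0.2539]
tcp_rot: [[-0.122, 0.992, -0.036], [0.993, 0.122, -0.002], [0.002, -0.036, -0.999]]
ft_force: [0.9, -8.5, 3.5]
gripper_width: 0.004
```

```bash
python3 hd.py
```

```text
31.02 tcp [0.5946 0.082  0.2539] a 97.0 tilt along/across 0.0022 -0.0358 head z 0.0258 along,across mm [82.73 -5.06] tcp [82.22  3.12] TIP [82.6 -3.1 81.1] F [ 0.9 -8.5  3.5] M [-1.33 -0.04 -0.  ] g 0.004
```

Call:
jog_arm(
  increments=[
    {"tx": 1.4,"ty": 0,"tz": 0.2,"spin": 0,"claw": 0},
  ],
)

```text
clock: 31.15
tool_pos: [0.5946, 0.0823, 0.254]
tcp_rot: [[-0.122, 0.992, -0.036], [0.993, 0.122, -0.004], [0.0, -0.036, -0.999]]
ft_force: [-0.2, -9.1, 2.8]
gripper_width: -0.003
```

```bash
python3 hd.py; python3 w.py w33; python3 -c "
import cv2
im=cv2.imread('pics/w33.png')[80:130,230:420];cv2.imwrite('pics/c33.png',cv2.resize(im,None,fx=4,fy=4,interpolation=2))"
```

```text
31.15 tcp [0.5946 0.0823 0.254 ] a 96.99 tilt along/across 0.0001 -0.0359 head z 0.0258 along,across mm [82.56 -5.04] tcp [82.54  3.16] TIP [82.6 -3.1 81.1] F [-0.2 -9.1  2.8] M [-1.35  0.08  0.09] g -0.003
31.15 [0.5946 0.0823 0.254 ] a 96.99 z [-0.036 -0.004 -0.999] F [-0.2 -9.1  2.8] g -0.003 q [-0.06  0.42  1.64 -0.01  1.12 -0.18]
```

View pics/c33.png

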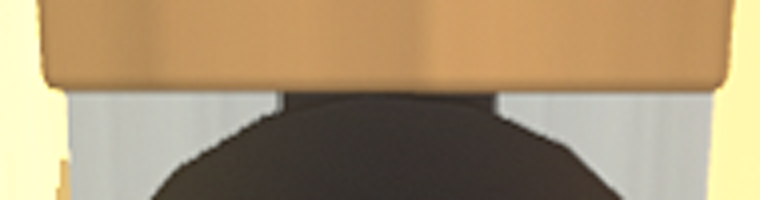

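At 9 N (sliding takes 3–4 N) the tip no longer advances, so the collar is against the board. I'll back off along the channel and check.

Call:
jog_arm(
  increments=[
    {"tx": -2,"ty": 0,"tz": 0,"spin": 0,"claw": 0},
    {"tx": -10,"ty": 0,"tz": 0,"spin": 0,"claw": 0},
    {"tx": -12,"ty": 0,"tz": 0,"spin": 0,"claw": 0},
  ],
)

```text
clock: 31.58
tool_pos: [0.5966, 0.0588, 0.2526]
tcp_rot: [[-0.123, 0.992, -0.039], [0.992, 0.123, -0.002], [0.003, -0.039, -0.999]]
ft_force: [-0.7, -0.5, 0.7]
gripper_width: 0.001
```

```bash
python3 hd.py; python3 w.py w34; python3 -c "
import cv2
im=cv2.imread('pics/w34.png')[0:200,140:500];cv2.imwrite('pics/c34.png',cv2.resize(im,None,fx=2.2,fy=2.2,interpolation=2))"
```

```text
31.57 tcp [0.5966 0.0588 0.2526] a 97.05 tilt along/across 0.003 -0.0387 head z 0.0245 along,across mm [59.69 -6.53] tcp [59.    2.31] TIP [59.5 -4.4 79.7] F [-0.7 -0.5  0.7] M [ 0.04 -0.03  0.03] g 0.001
31.57 [0.5966 0.0588 0.2526] a 97.05 z [-0.039 -0.002 -0.999] F [-0.7 -0.5  0.7] g 0.001 q [-0.1   0.42  1.64 -0.01  1.12 -0.22]
```

View pics/c34.png

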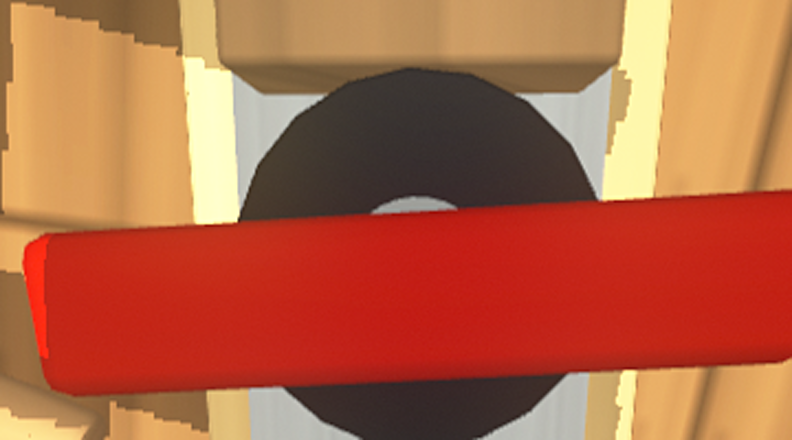

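The collar's top rim meets the board's top edge at crop (415,68), with no visible gap. I'll rise and check height, yaw and contact.

Call:
jog_arm(
  increments=[
    {"tx": -10,"ty": 0,"tz": -30,"spin": 0,"claw": 0},
    {"tx": 0,"ty": 0,"tz": -40,"spin": 0,"claw": 0},
    {"tx": 0,"ty": 0,"tz": -40,"spin": 0,"claw": 0},
    {"tx": 0,"ty": 0,"tz": 0,"spin": 0,"claw": 0},
    {"tx": 0,"ty": 0,"tz": 0,"spin": 0,"claw": 0},
  ],
)

```text
clock: 32.25
tool_pos: [0.602, 0.0451, 0.3633]
tcp_rot: [[-0.119, 0.992, -0.043], [0.993, 0.119, -0.0], [0.005, -0.043, -0.999]]
ft_force: [-0.0, 0.2, 0.1]
gripper_width: 0.002
```

```bash
python3 hd.py; python3 w.py w35
```

```text
32.25 tcp [0.602  0.0451 0.3633] a 96.81 tilt along/across 0.0049 -0.043 head z 0.1352 along,across mm [45.84 -3.81] tcp [44.73  6.  ] TIP [ 45.6  -1.4 190.4] F [-0.   0.2  0.1] M [-0.02 -0.03 -0.  ] g 0.002
32.25 [0.602  0.0451 0.3633] a 96.81 z [-0.043 -0.    -0.999] F [-0.   0.2  0.1] g 0.002 q [-0.12  0.3   1.55 -0.01  1.33 -0.24]
```

Call:
jog_arm(
  increments=[
    {"tx": 25,"ty": 0,"tz": -10,"spin": 0,"claw": 0},
    {"tx": 25,"ty": 0,"tz": -10,"spin": 0,"claw": 0},
    {"tx": 0,"ty": 0,"tz": 0,"spin": 0,"claw": 0},
    {"tx": 0,"ty": 0,"tz": 0,"spin": 0,"claw": 0},
  ],
)

```text
clock: 32.8
tool_pos: [0.5959, 0.0948, 0.378]
tcp_rot: [[-0.117, 0.992, -0.052], [0.993, 0.118, -0.0], [0.006, -0.052, -0.999]]
ft_force: [0.6, -0.7, -0.4]
gripper_width: -0.001
```

```bash
python3 hd.py; python3 w.py w36; python3 - <<'E'
from h import *
o=np.zeros((600,800,3),np.uint8)
a=cv2.imread('pics/w35.png')[0:200,220:430];b=cv2.imread('pics/w36.png')[50:250,220:430]
print(a.shape)
o[:,:395]=cv2.resize(a,(395,376),interpolation=2)[0:0+600] if False else 0
A=cv2.resize(a,None,fx=1.88,fy=1.88,interpolation=2);B=cv2.resize(b,None,fx=1.88,fy=1.88,interpolation=2)
o[:376,:A.shape[1]]=A;o[:376,400:400+B.shape[1]]=B;cv2.imwrite('pics/c3536.png',o[:380])
s=manip.snapshot('side')[:,:,::-1];cv2.imwrite('pics/side4c.png',cv2.resize(s[150:280,200:360],None,fx=4.6,fy=4.6,interpolation=2))
E
```

```text
32.8 tcp [0.5959 0.0948 0.378 ] a 96.75 tilt along/across 0.0062 -0.0519 head z 0.1501 along,across mm [96.24 -5.9 ] tcp [94.82  5.94] TIP [ 95.9  -3.  205.3] F [ 0.6 -0.7 -0.4] M [-0.   -0.01  0.  ] g -0.001
32.8 [0.5959 0.0948 0.378 ] a 96.75 z [-0.052 -0.    -0.999] F [ 0.6 -0.7 -0.4] g -0.001 q [-0.04  0.28  1.54 -0.    1.37 -0.16]
(200, 210, 3)
```

View pics/c3536.png

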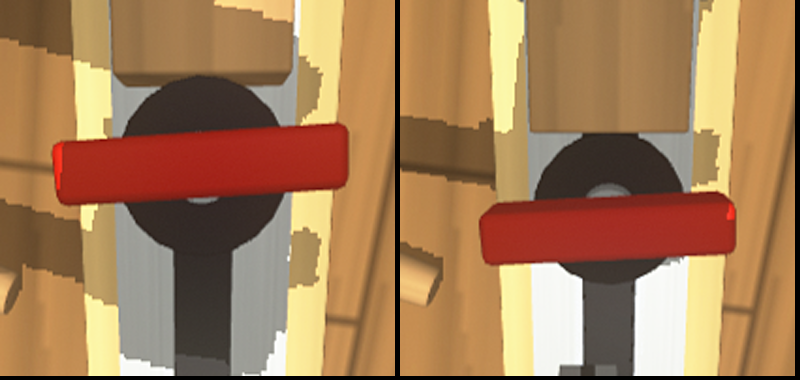

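View pics/side4c.png

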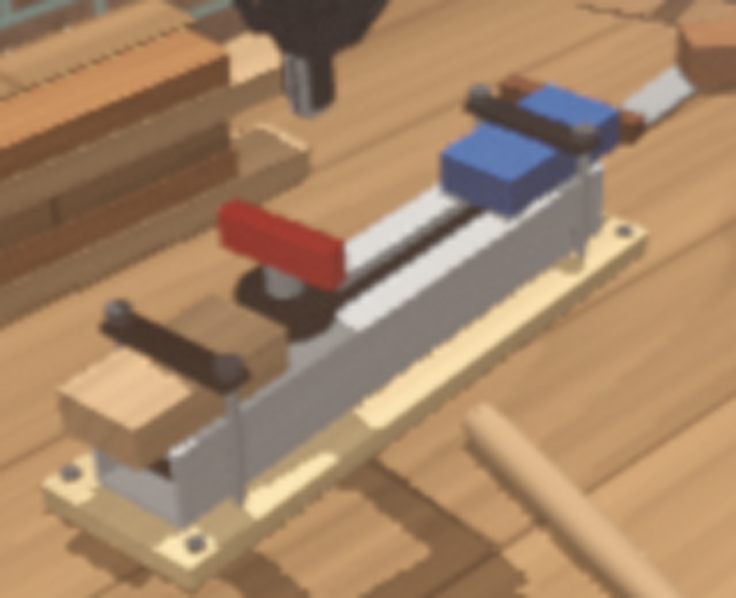

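```bash
python3 - <<'E'
from h import *
o=np.zeros((600,800,3),np.uint8)
a=cv2.imread('pics/w35.png')[30:90,275:380];b=cv2.imread('pics/w36.png')[105:165,285:390]
A=cv2.resize(a,None,fx=7,fy=5,interpolation=2);B=cv2.resize(b,None,fx=7,fy=5,interpolation=2)
o[:300,:735]=A;o[300:600,:735]=B;cv2.imwrite('pics/cgap.png',o)
a=np.radians(96.93);u=np.array([np.cos(a),np.sin(a)]);v=np.array([u[1],-u[0]]);oo=np.array([.60143,0.])
f=lambda X:(1000*np.array([(X[:2]-oo)@u,(X[:2]-oo)@v,X[2]])).round(1)
A=np.load('w35.npz');B=np.load('w36.npz')
p=np.array([(62,144),(348,125),(349,187),(62,205)])/1.88+[220,0]
q=(np.array([(483,214),(720,193),(735,253),(487,264)])-[400,0])/1.88+[220,50]
# handle ends mid-height yaw from w35 plane z=.143
Y=[onz(A,t,.143) for t in p];d=np.mean([Y[1],Y[2]],0)-np.mean([Y[0],Y[3]],0);print('handle yaw vs across deg',np.degrees(np.arctan2(d[:2]@u,d[:2]@v)),f(np.mean(Y,0)))
E
```

```text
handle yaw vs across deg 3.360895826783106 [123.9   1.8 143. ]
```

View pics/cgap.png

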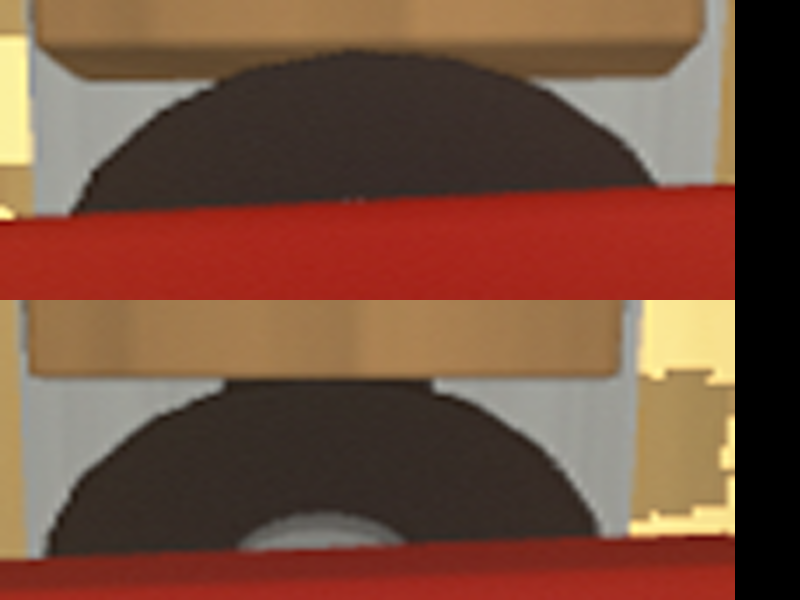

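```bash
python3 - <<'E'
from h import *
for n,c,r0,r1 in(('w33',327,97,112),('w36',330,114,130),('w35',327,30,50)):
    im=cv2.imread(f'pics/{n}.png').astype(int)
    print(n,[(r,im[r,c-3:c+4].mean(0).round(0).astype(int).tolist()) for r in range(r0,r1)])
b=cv2.imread('pics/w36.png')[112:135,305:360].astype(float);b=np.clip((b-20)*4,0,255).astype(np.uint8)
c=cv2.imread('pics/w35.png')[28:51,300:355].astype(float);c=np.clip((c-20)*4,0,255).astype(np.uint8)
cv2.imwrite('pics/enh.png',cv2.resize(np.vstack([b,c]),None,fx=12,fy=12,interpolation=0))
E
```

```text
w33 [(97, [95, 146, 191]), (98, [95, 146, 191]), (99, [92, 140, 183]), (100, [85, 131, 170]), (101, [80, 124, 160]), (102, [66, 99, 129]), (103, [43, 56, 67]), (104, [45, 49, 55]), (105, [51, 55, 61]), (106, [48, 53, 59]), (107, [48, 51, 58]), (108, [48, 52, 59]), (109, [47, 52, 59]), (110, [46, 51, 58]), (111, [47, 52, 58])]
w36 [(114, [77, 120, 157]), (115, [77, 120, 157]), (116, [77, 120, 158]), (117, [77, 120, 157]), (118, [77, 119, 157]), (119, [72, 112, 147]), (120, [54, 82, 108]), (121, [35, 42, 51]), (122, [39, 45, 53]), (123, [38, 44, 53]), (124, [37, 44, 53]), (125, [37, 44, 52]), (126, [37, 44, 52]), (127, [38, 44, 53]), (128, [38, 43, 52]), (129, [38, 43, 53])]
w35 [(30, [77, 121, 160]), (31, [77, 121, 160]), (32, [77, 121, 160]), (33, [78, 121, 160]), (34, [77, 121, 160]), (35, [77, 121, 160]), (36, [77, 121, 159]), (37, [73, 113, 150]), (38, [64, 99, 132]), (39, [52, 80, 107]), (40, [41, 55, 71]), (41, [40, 45, 56]), (42, [43, 48, 59]), (43, [42, 48, 58]), (44, [42, 48, 58]), (45, [41, 47, 58]), (46, [42, 48, 59]), (47, [42, 47, 58]), (48, [42, 47, 58]), (49, [42, 46, 57])]
```

View pics/enh.png

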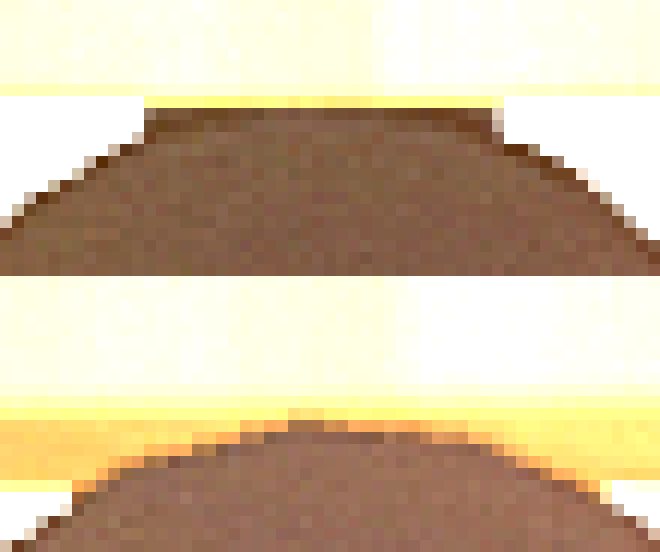

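Contrast-enhanced, the collar surface reaches the board edge at its centre with no gap beyond 1 px. Last, I check the locked height in the side and wrist views.

```bash
python3 - <<'E'
from h import *
A=np.load('w35.npz');B=np.load('w36.npz');C=manip.camera_info('side')
a=np.radians(96.93);u=np.array([np.cos(a),np.sin(a)]);v=np.array([u[1],-u[0]]);o=np.array([.60143,0.])
W=lambda al,ac,z:[*(o+u*al/1000+v*ac/1000),z]
e=np.radians(3.4)
for z in(.139,.143):
    print(z,'side top-face ends',[((t-[200,150])*4.6).round(0).tolist() for t in proj(C,[W(124+42*np.sin(e),1.5+42*np.cos(e),z),W(124-42*np.sin(e),1.5-42*np.cos(e),z)])])
o2=np.zeros((420,800,3),np.uint8)
p=cv2.imread('pics/w35.png')[55:120,240:420];q=cv2.imread('pics/w36.png')[140:205,250:430]
o2[:, :]=0
P1=cv2.resize(p,None,fx=4.4,fy=3.2,interpolation=2);Q1=cv2.resize(q,None,fx=4.4,fy=3.2,interpolation=2)
o2[:208,:792]=P1;o2[210:418,:792]=Q1;cv2.imwrite('pics/ch.png',o2)
E
```

```text
0.139 side top-face ends [[221.0, 206.0], [334.0, 250.0]]
0.143 side top-face ends [[220.0, 200.0], [334.0, 244.0]]
```

View pics/ch.png

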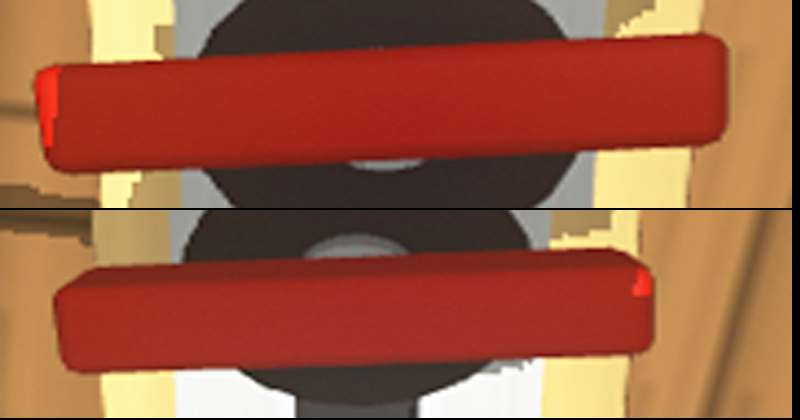

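```bash
python3 - <<'E'
from h import *
A=np.load('w35.npz');B=np.load('w36.npz')
a=np.radians(96.93);u=np.array([np.cos(a),np.sin(a)]);v=np.array([u[1],-u[0]]);o=np.array([.60143,0.])
f=lambda X:(1000*np.array([(X[:2]-o)@u,(X[:2]-o)@v,X[2]])).round(1)
p=[(58,66),(722,36),(726,142),(52,170)];q=[(56,290),(648,270),(653,352),(66,371)]
X=[]
for s,t in zip(p,q):
    x,e=tri([(A,(s[0]/4.4+240,s[1]/3.2+55)),(B,(t[0]/4.4+250,(t[1]-210)/3.2+140))]);X.append(x);print(f(x),np.round(e,4))
print(f(np.mean(X,0)))
E
```

```text
[130.3 -39.  143. ] [0.0013 0.0013]
[134.6  40.8 142.9] [0. 0.]
[118.2  42.9 140.1] [0. 0.]
[113.7 -40.  140.9] [0.0001 0.0001]
[124.2   1.2 141.7]
```

```bash
python3 -c "
from plant import manip
print(manip.get_state()['clock'],manip.get_state()['ft_force']);print(manip.sign_off())"
```

```text
32.9 [-0.44984761 -0.37636151  0.86253138]
the job is handed in; nothing more can be done
None
```

The length stop is locked in the channel, slid up to the wooden board and let go. I handed the job in at 32.9 s with the robot touching nothing.

**What I did:** I picked up the smaller red stop and lowered its head lengthwise through the slot. I pushed it about 9 mm down against the strip, turned it a quarter turn and let the spring lift it under the lips. Then I pushed low on the collar with closed fingers until it met the board, and withdrew.

**Last checks:**
- **Locked height:** the handle top measures 141.7 mm. Seated should be 143, and my height scale reads about 1 mm low. The stop stayed in the channel when I pulled up on it with about 32 N.
- **Touching the board:** the push met a firm 9 N at the end, against 3–4 N while sliding. The collar edge works out at 154.2 mm along the channel and the board end at 154.5 mm, and enlarged views show no clear gap. Contact is therefore certain only to about half a millimetre.
- **Handle angle:** the handle sits about 3° off exactly crosswise, because I first pushed slightly off-centre. I left it that way.

**What went wrong along the way:**
- **First try at the slot:** the head landed on a lip at about 24 N, so I lifted and realigned.
- **First lock:** the handle top measured only 137–138 mm, with an ear probably caught under a lip. I regripped, recentred and seated it properly.

I touched none of the other things on the bench.

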